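# Hasp and drop pin on a service chest at the bar

### The arm

A 7-joint arm with a two-finger parallel gripper is mounted at the origin on the work surface. World frame = base frame: x ahead of the robot, y to its left, z up, the work surface at z = 0. Lengths are in m, angles in degrees, forces in N, time in s.
With the tool pointing down it reaches from about 0.425 to 0.875 m from the base axis. Payload 4.7 kg.
Tool frame: the origin (TCP) lies at the very end of the fingers, on their centre line; the grasp point (between the pads) lies 19 mm behind it; z points along the fingers, y is the direction in which the jaws open and shut (so a half turn about z gives the same grasp; the last joint's range is limited). The gripper opens to 87 mm and grips with 3 to 60 N. Pads are 19 mm wide; open, the fingers measure 117 mm over their backs; the gripper's body (75 mm by 190 mm) begins 51 mm behind the grasp point.
Start: joints at [-66.744, 18.392, -4.016, 83.108, 1.295, 78.541, -3.26], TCP at [0.248, 0.601, 0.223] pointing down, gripper open.
Joint ranges: [-163.93, 163.93], [-17.29, 119.83], [-79.2, 71.16], [3.27, 140.29], [-89.18, 269.18], [5.43, 117.66], [-154.24, 154.24]. Speed limits (degrees/s): [147.25, 147.25, 180, 180, 180, 180, 180].

### API

Orientations are given as [roll, pitch, yaw] about the fixed x, y, z axes, in that order (R = Rz(yaw) Ry(pitch) Rx(roll)).
In Python, from cell import sensors, imaging, ticket gives the robot as it stands.
- The arm moves only by the tool carry_out, never from a script. Its argument "plan" is a list of rows, each an object of numbers: "fingers": the closure, from -1 (fully open) to 1 (shut); "dx", "dy", "dz": the shift along the tool's x, y, z normalised to -1 to 1, where 1 is 0.03 m; "rx", "ry", "rz": the turn, a rotation vector about the tool's x, y, z normalised to -1 to 1, where 1 is 10 degrees. A call has 1 to 12 rows; each row shifts and turns the commanded pose from where the row before left it, along the tool's axes as they then stand; what a row does not reach is not made up. A row lasts 1/8 s, in which the tool goes at most 62.5 mm and 10.7 degrees, less where a joint would pass 70% of its speed; a pose out of reach is approached as far as the arm can. A call with a number of a shift or a turn outside -1 to 1 is refused whole. A call with a gripper value outside its range is refused whole. The fingers move at their own pace and stop on an object; "force" is the grip in N (left out, the last holds). Time passes only in rows, so rows that do not move let the fingers close. It gives the time, the measured TCP pose, the force and the opening at its end, in the units of the state.
- sensors.get_obs(): the state, without advancing time (a new reading comes with each control period).
- imaging.read_camera(name): name is "side" or "top" or "wrist"; returns a dict with "color" (384x512x3 uint8, red, green, blue), "mtx" (3x3 intrinsics, pixels), "extrinsics" (4x4, takes a point from world to camera coordinates); the wrist camera has in their place "tool_from_camera" (4x4, takes a point from camera to tool coordinates, whose origin is the TCP and whose axes are the flange's). Camera axes: x right, y down, z forward; pixel columns grow to the right and rows downward; lengths in m; the calibration is good to about 2 mm. The wrist camera is an equidistant fisheye: a pixel r from the principal point sees the ray r / f radians off the axis. A picture is of the moment at which its call begins: read the wrist's pose just before it. There is no depth.
- ticket.sign_off(): hands the job in, once; it reports no verdict.
The state is a dict: "time_s": time; "qpos": joint angles; "joint_velocities": joint speeds; "effort": joint torques, N m; "tool_pos": TCP position; "tool_rot": TCP orientation; "force": force on the tool from outside, world axes, zero at the start; "wrist_torque": the same for the moment, N m; "grip_width": finger opening in m.
Only numpy, scipy, OpenCV 4.12 (cv2) and the standard library are available. Lean on these libraries where they do the work, as an engineer would, in place of code of your own. Each camera call takes 0.05 s, during which the arm holds its last target.

### The job

The service chest on the bar is shut but not secured. Swing its steel hasp strap down over the staple until it lies flat against the chest, then drop the steel pin, handle up, through the staple loop in front of the strap until its shoulder rests on the staple, and let go. Leave the glass, shaker, mug, bottle, tools and other things standing about where they are.

Things in the scene. Friction and masses are not known exactly. Their poses are not given: they have to be found in the camera images.
- chest: Grey steel service chest, lid shut, fixed to the counter: 220 (x) x 360 (y) x 200 (z) mm. Origin: centre of its underside. Its -x side is the front, 110 from the origin, facing the robot with some yaw; hasp and staple are on the middle of the front. The lid top is flat, at 200.
- hasp_hinge (a point): Middle of the hasp's hinge axis on the lid front: 6 in front of the front face, 185 above the chest's underside; it has the chest's axes, the hinge turns about y. The hinge is stiff: 0.08 N m to turn, plus up to 0.05 of weight; the strap stays where it is left. It is pushed on its upper side: from the lid's side when it stands up, from in front when it hangs.
- hasp (a joint): Angle of the hasp strap: 0 hangs straight down, flat along the chest front and over the staple (closed stop); 1.57 sticks out level towards the robot; 3.14 would point straight up (stop at 2.85). At the start 1.8 to 2.6.
- hasp_end (a point): Middle of the free end of the steel hasp strap; its z axis points back to the hinge. Strap 62 wide, 105 long from the hinge axis, 4 thick; solid from 6 to 62 mm from the axis, then a slot 40 wide from 62 to 88, through which the staple passes, then a solid end.
- staple (a point): Centre of the staple loop, level with the top of its bars: 29.5 in front of the chest's front face, 119.5 above its underside; chest's axes. A level U of 9 mm round steel bar, sticking 49 out of the front; clear opening 17 wide (y) and, with the strap closed, 32 deep (x) from the strap's outer face (8 from the chest) to the cross bar. Free below to the counter.
- pin: Steel drop pin, 142 long, 0.11 to 0.22 kg. Origin: underside of its shoulder, on the axis; +z to the handle, -z to the tip. Shank 14 diameter, 80 long, last 7 tapering to 9. Shoulder 26 (x) x 32 (y) x 6. Starts lying on the board on shoulder and tip, y level, x up, tip roughly to the robot's left and dipped 0.08 rad, origin 13 above the board. Home: upright, origin at point staple.
- pin_handle (a point): Middle of the pin's flat handle, 34 from the pin's origin, with the pin's axes. The handle is 16 (x) x 26 (y), from 6 to 62 above the origin. Lying, it is 26 wide level, and at the start it juts out past the edge of the board, its underside 32 above the counter.
- board: White plastic bar cutting board, fixed, 200 (x) x 140 (y) x 24 thick, origin under its centre. The pin lies on it, its handle jutting out over the board's -x edge, clear of the counter.
- pint_glass: Clear glass, 86 diameter at the rim, 150 tall, standing loose. Origin: centre of its underside.
- shaker: Metal cocktail shaker, 88 diameter, 218 tall, standing loose. Origin: centre of its underside.
- tap_handle: Turned dark wood beer tap handle, 58 diameter, 216 tall, standing loose. Origin: centre of its underside.
- syrup: Amber syrup bottle, 72 diameter, 240 tall, standing loose. Origin: centre of its underside.
- mug: Brown clay mug, 82 diameter, 95 tall, standing loose. Origin: centre of its underside.
- screwdriver: Screwdriver lying loose on the counter, black grip, along its own x.
- wrench: Steel wrench lying loose on the counter, along its own x.

How it is judged (in metres and radians):
On the way:
1. the hasp strap lies flat over the staple (value of joint hasp below 0.1 rad), for 0.2 s.
At the end, for the whole second after the job is handed in: Hasp within 0.1 rad of flat over the staple; pin at rest in the loop: upright within 0.2 rad, handle up, shoulder within 6 mm of the staple's top in height and within 10 mm (in and out) and 7 mm (sideways) of its centre; released (value of joint hasp below 0.1 rad and x of pin in the frame of staple between -0.01 and 0.01 m and y of pin in the frame of staple between -0.007 and 0.007 m and z of pin in the frame of staple between -0.006 and 0.006 m and angle between pin's own z axis and vertical below 0.2 rad and linear speed of pin below 0.02 m/s and angular speed of pin below 0.2 rad/s); the robot touches nothing.
It fails at once if a bystander (glass, shaker, tap handle, bottle, mug, screwdriver or wrench) is shifted by more than 40 mm (distance of any of pint_glass, shaker, tap_handle, screwdriver, wrench, syrup, mug from where it was at the start of the episode above 0.04 m).
It fails at once if the glass, shaker, tap handle, bottle or mug is tipped over (angle between any of pint_glass, shaker, tap_handle, syrup, mug's own z axis and vertical above 0.5 rad).
It also fails if it takes over 67 s, if anything falls off the work surface, if the arm or the gripper's body presses on something with over 40 N, if the wrist force passes 120 N, or if a joint passes its speed limit or range.

## Working session

There is one attempt and no reset: what is moved stays moved. The work goes in short steps, Python scripts to look and compute and a tool call to move; the robot and the scene stay as the last step left them, time stands still between calls to the robot, and variables do not carry over. Pictures are saved under pics/ and viewed, and the job is handed in when it is done.

Besides the shell and the picture viewer there is one more tool, called after "Emit:" by a JSON object that holds its "fn" and its "kwargs", one argument or row to a line. carry_out: Moves the arm, as the interface text tells. Scaled input: -1 to 1 covers 0.03 m each way for a shift and 10 degrees each way for a turn. Its arguments: {"type":"object","properties":{"plan":{"type":"array"},"force":{"type":"number"}},"required":["plan"]}

```bash
ls; mkdir -p pics
python3 - <<'E'
from cell import sensors, imaging
import cv2
o=sensors.get_obs()
for k in o: print(k,o[k])
for n in ["side","top","wrist"]:
    r=imaging.read_camera(n)
    cv2.imwrite(f"pics/a_{n}.png",cv2.cvtColor(r["color"],cv2.COLOR_RGB2BGR))
    print(n,{k:v.tolist() for k,v in r.items() if k!="color"})
E
```

```text
pics
time_s 0.0
qpos [-66.74379012  18.44021592  -4.01465589  83.1739685    1.29455284
  78.5396957   -3.26203436]
joint_velocities [-0.06235949 -0.04524877  0.0100303  -0.01558541  0.0199814  -0.00059254
  0.00313426]
effort [ 3.54800859e-04 -4.91295433e+01 -4.03698161e-01 -3.12528348e+01
 -6.39633369e-02  4.39421798e-02  1.74645506e-04]
tool_pos [0.24804924 0.6002244  0.22145645]
tool_rot [-1.79891332e+02  5.47946524e-03  1.57550570e+02]
force [ 0.19722435 -0.13322749  0.3273168 ]
wrist_torque [ 0.03592484  0.04799503 -0.01287466]
grip_width 0.08664745080291554
side {'mtx': [[430.6937974640882, 0.0, 249.4861447164641], [0.0, 430.6937974640882, 195.00045453924054], [0.0, 0.0, 1.0]], 'extrinsics': [[0.39885335351215867, -0.9169669855183595, -0.009356808295439618, -0.20236720927375523], [-0.7098873611610198, -0.30228859297760874, -0.6361458488581544, 0.4816874110984755], [0.58049628496309, 0.26037118508965285, -0.7715120926589943, 1.025976495560496], [0.0, 0.0, 0.0, 1.0]]}
top {'mtx': [[388.1202158359001, 0.0, 252.5777354867104], [0.0, 388.1202158359001, 198.19527697843048], [0.0, 0.0, 1.0]], 'extrinsics': [[0.008110499677533346, -0.9998181625418294, 0.017258668733746985, 0.01691275894997258], [-0.9870493066901588, -0.010769761717453192, -0.16005523545022401, 0.5485460786209639], [0.16021200316286568, -0.015737029072533496, -0.9869571723020774, 1.5641832367039665], [0.0, 0.0, 0.0, 1.0]]}
wrist {'mtx': [[297.3186396354542, 0.0, 253.83366373838604], [0.0, 297.3186396354542, 188.9635942232325], [0.0, 0.0, 1.0]], 'tool_from_camera': [[-5.989053857967736e-05, -0.9626182479973062, -0.2708617821615247, 0.07377865645511757], [0.9999999414013943, -0.00014894875022772682, 0.0003082393139739673, 0.0003929426819152537], [-0.0003370613123189709, -0.27086174782878386, 0.9626182005098414, -0.1623615585274563], [0.0, 0.0, 0.0, 1.0]]}
```

View pics/a_side.png

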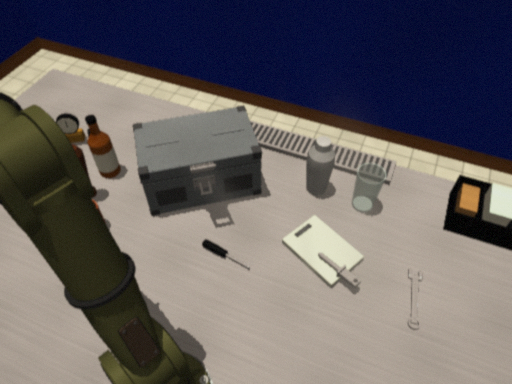

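View pics/a_top.png

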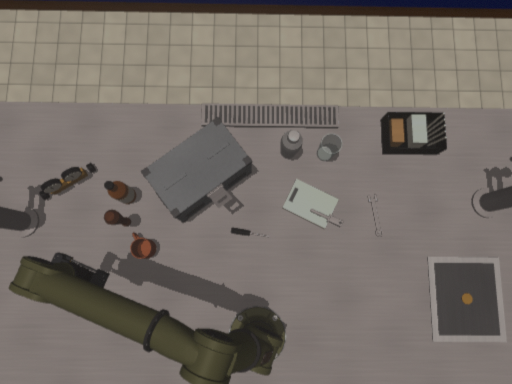

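View pics/a_wrist.png

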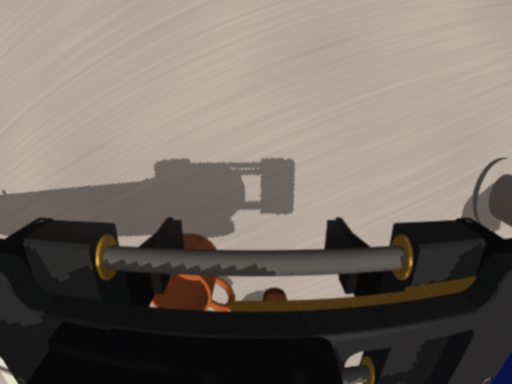

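Run:
```python
import cv2,numpy as np
a=cv2.imread("pics/a_top.png"); b=cv2.imread("pics/a_side.png")
def c(im,x0,y0,w,h,s): return cv2.resize(im[y0:y0+h,x0:x0+w],None,fx=s,fy=s,interpolation=cv2.INTER_CUBIC)
cv2.imwrite("pics/b_top_chest.png",c(a,140,115,130,110,6))
cv2.imwrite("pics/b_side_chest.png",c(b,125,100,145,130,5))
cv2.imwrite("pics/b_top_board.png",c(a,270,170,80,70,8))
cv2.imwrite("pics/b_side_board.png",c(b,275,210,100,85,7))
```

```text
(no output)
```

View pics/b_top_chest.png

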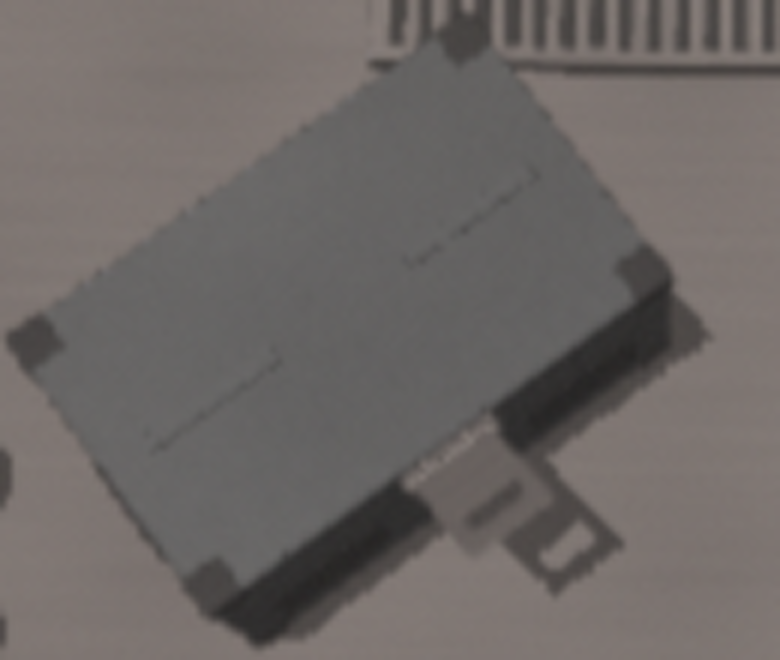

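View pics/b_side_chest.png

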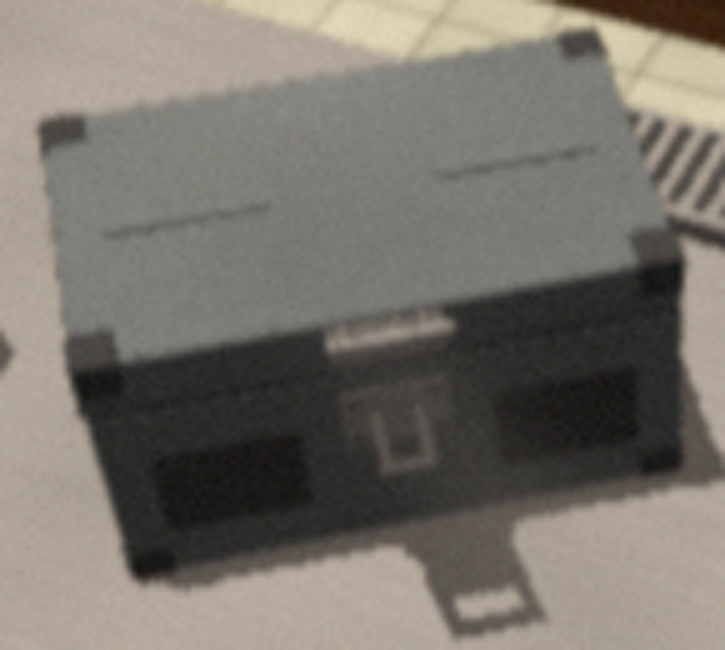

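View pics/b_top_board.png

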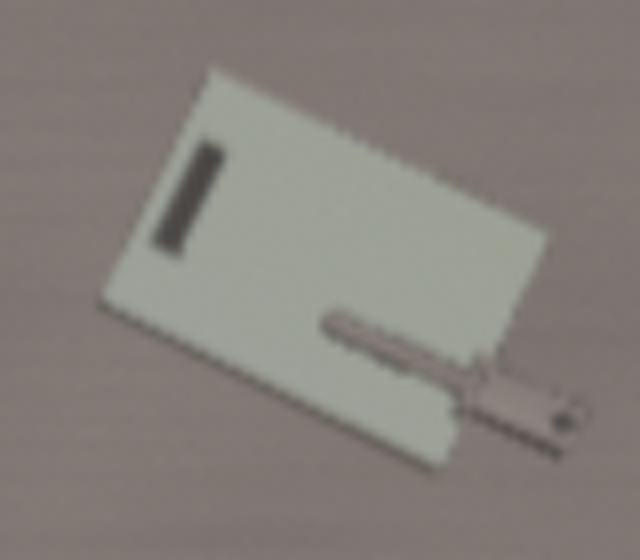

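View pics/b_side_board.png

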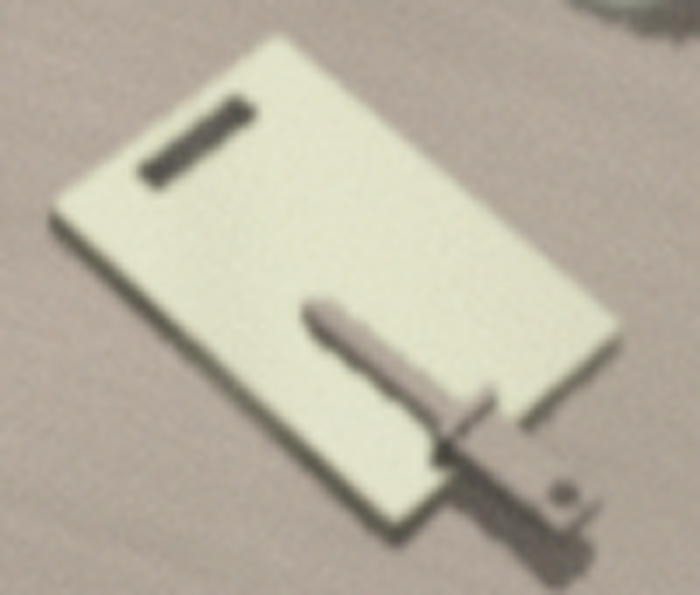

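```bash
cat > h.py <<'E'
import numpy as np,json,cv2
from scipy.spatial.transform import Rotation as R
from cell import sensors, imaging
def cams():
    d={}
    for n in ["side","top"]:
        r=imaging.read_camera(n); d[n]=(r["mtx"],r["extrinsics"])
    return d
def ray(cam,p):
    K,E=cam; Rm=E[:3,:3]; c=-Rm.T@E[:3,3]
    return c,Rm.T@np.linalg.inv(K)@np.array([p[0],p[1],1.])
def onz(cam,p,z):
    c,d=ray(cam,p); return c+d*(z-c[2])/d[2]
def proj(cam,P):
    K,E=cam; q=E[:3,:3]@np.asarray(P,float)+E[:3,3]; q=K@q; return q[:2]/q[2]
def tri(c1,p1,c2,p2):
    a,d=ray(c1,p1); b,e=ray(c2,p2); d=d/np.linalg.norm(d); e=e/np.linalg.norm(e)
    s=np.linalg.lstsq(np.array([d,-e]).T,b-a,rcond=None)[0]
    P,Q=a+s[0]*d,b+s[1]*e; return (P+Q)/2,np.linalg.norm(P-Q)
def cr(u,v,s,x0,y0): return ((u+.5)/s-.5+x0,(v+.5)/s-.5+y0)
E
python3 - <<'E'
from h import *
np.set_printoptions(precision=4,suppress=True)
C=cams()
T=[cr(*p,6,140,115) for p in [(215,612),(672,280),(470,12),(8,340)]]
S=[cr(*p,5,125,100) for p in [(72,365),(683,262),(598,32),(40,122)]]
for n,L in (("top",T),("side",S)):
    P=np.array([onz(C[n],p,.2)[:2] for p in L]); print(n,P.tolist(),"mean",P.mean(0))
    print([np.linalg.norm(P[i]-P[(i+1)%4]) for i in range(4)])
    for a,b in ((0,1),(3,2),(0,3),(1,2)):
        d=P[b]-P[a]; print(np.degrees(np.arctan2(d[1],d[0])))
for a,b in zip(T,S): print(tri(C["top"],a,C["side"],b))
# pin
for nm,t,s in (("tip",(328,322),(312,310)),("end",(583,412),(583,515)),("shoulderR",(488,358),(490,392)),("shoulderL",(458,408),(438,455)),("hole",(565,420),(563,494))):
    print(nm,tri(C["top"],cr(*t,8,270,170),C["side"],cr(*s,7,275,210)), onz(C["top"],cr(*t,8,270,170),.04), onz(C["side"],cr(*s,7,275,210),.04))
bt=[(213,70),(548,235),(440,463),(103,297)]; bs=[(280,35),(620,325),(393,533),(55,212)]
for t,s in zip(bt,bs): print(tri(C["top"],cr(*t,8,270,170),C["side"],cr(*s,7,275,210)), onz(C["top"],cr(*t,8,270,170),.024)[:2], onz(C["side"],cr(*s,7,275,210),.024)[:2])
# staple: side crop cross bar top outer corners
E
```

```text
top [[0.45109870095311977, 0.30920799569919294], [0.6650327899965081, 0.02953725788143082], [0.8408876069506428, 0.16107993070235488], [0.6210940407774221, 0.44531654515203317]] mean [0.6445 0.2363]
[np.float64(0.35211293081390216), np.float64(0.21960963416672982), np.float64(0.3593044179034778), np.float64(0.21777041304120334)]
-52.58582401517044
-52.286052339987236
38.68287545724446
36.797171726271095
side [[0.4541971161009123, 0.31542650712708686], [0.6649234160574838, 0.02896275322849884], [0.8384830401546297, 0.16072481950485834], [0.6222025783279475, 0.44725665173056994]] mean [0.645  0.2381]
[np.float64(0.3556220687626933), np.float64(0.2179086625771411), np.float64(0.3589954443256715), np.float64(0.21355332440469052)]
-53.66133783290726
-52.953700635180944
38.12048726917049
37.20484661083303
(array([0.4493, 0.3087, 0.2081]), np.float64(0.002649552251669177))
(array([0.6653, 0.0293, 0.1995]), np.float64(0.00043904217094360324))
(array([0.8416, 0.1617, 0.1975]), np.float64(0.0009164293321433876))
(array([0.6203, 0.4449, 0.2024]), np.float64(0.0007481616145272927))
tip (array([ 
[... 368 characters left out ...]
.04  ]
shoulderL (array([ 0.4592, -0.2861,  0.0348]), np.float64(0.000647620505281025)) [ 0.4588 -0.2853  0.04  ] [ 0.4559 -0.2859  0.04  ]
hole (array([ 0.4512, -0.3361,  0.0534]), np.float64(0.0025449844269845113)) [ 0.4531 -0.3405  0.04  ] [ 0.4585 -0.3353  0.04  ]
(array([ 0.6388, -0.1625,  0.0262]), np.float64(0.0008916441548424096)) [ 0.639  -0.1624] [ 0.6407 -0.1626]
(array([ 0.552 , -0.3375,  0.026 ]), np.float64(0.00044598893875877056)) [ 0.5524 -0.3382] [ 0.5532 -0.3374]
(array([ 0.4321, -0.2798,  0.0128]), np.float64(0.0023781729897230366)) [ 0.4317 -0.2786] [ 0.4252 -0.279 ]
(array([ 0.5174, -0.1036,  0.0188]), np.float64(0.001037682060680282)) [ 0.517  -0.1035] [ 0.5138 -0.1041]
```

```bash
cat >> h.py <<'E'
np.set_printoptions(precision=4,suppress=True)
YAW=np.radians(37.2); CC=np.array([.6448,.2372,0])
RC=R.from_euler('z',YAW).as_matrix()
def ch(x,y,z): return CC+RC@np.array([x,y,z])
HINGE=ch(-.116,0,.185); STAPLE=ch(-.1395,0,.1195)
E
python3 - <<'E'
from h import *
C=cams(); print(HINGE,STAPLE)
for a in np.arange(1.8,2.65,.1):
    e=[HINGE+RC@np.array([-.105*np.sin(a),y,-.105*np.cos(a)]) for y in (.031,-.031)]
    print(round(a,1),*[ (proj(C["top"],p)-[140,115])*6+2.5 for p in e],*[ (proj(C["side"],p)-[125,100])*5+2 for p in e])
for y in(.031,-.031): print("hinge side", (proj(C["side"],ch(-.116,y,.185))-[125,100])*5+2,(proj(C["top"],ch(-.116,y,.185))-[140,115])*6+2.5)
for x,y in((-.159,.0175),(-.159,-.0175),(-.11,.0175),(-.11,-.0175)): print("staple side",(proj(C["side"],ch(x,y,.1195))-[125,100])*5+2)
E
```

```text
[0.5524 0.1671 0.185 ] [0.5337 0.1529 0.1195]
1.8 [505.6054 611.4893] [587.0272 551.8001] [359.0396 455.7247] [471.9183 434.387 ]
1.9 [501.8839 605.8198] [583.8726 545.755 ] [356.2109 439.6154] [469.6922 418.291 ]
2.0 [497.1789 598.831 ] [579.7206 538.411 ] [353.1253 422.3921] [467.1311 401.1059]
2.1 [491.5235 590.5749] [574.5979 529.8248] [349.8178 404.2538] [464.2624 383.0302]
2.2 [484.9644 581.1218] [568.5447 520.0707] [346.3274 385.4177] [461.1185 364.2805]
2.3 [477.5614 570.56  ] [561.6148 509.2411] [342.6964 366.1157] [457.7368 345.0873]
2.4 [469.3879 558.9955] [553.8754 497.4456] [338.9703 346.5899] [454.1588 325.691 ]
2.5 [460.5296 546.5508] [545.4066 484.8101] [335.1959 327.0876] [450.4291 306.3371]
2.6 [451.0842 533.3641] [536.3006 471.4753] [331.4214 307.8568] [446.5952 287.2714]
hinge side [334.955  350.8663] [411.8792 485.9599]
hinge side [440.6308 331.6681] [491.7613 428.2951]
staple side [381.4222 474.4435]
staple side [439.8669 463.305 ]
staple side [367.8778 413.7321]
staple side [425.0137 403.087 ]
```

Emit:
{"fn": "carry_out", "kwargs": {
  "plan": [
    {"fingers": 1, "dz": -1},
    {"fingers": 1, "dz": -1},
    {"fingers": 1, "dz": -1},
    {"fingers": 1, "dz": -1},
    {"fingers": 1, "dz": -1},
    {"fingers": 1, "dx": -0.97, "dy": -0.66},
    {"fingers": 1, "dx": -0.97, "dy": -0.66},
    {"fingers": 1, "dx": -0.97, "dy": -0.66},
    {"fingers": 1, "dx": -0.97, "dy": -0.66},
    {"fingers": 1, "dx": -0.97, "dy": -0.66},
    {"fingers": 1, "dx": -0.97, "dy": -0.66}
  ],
  "force": 20
}}

```text
validation failed for argument at $.pl...
```

```bash
cat > log.py <<'E'
from h import *
o=sensors.get_obs()
with open("log.jsonl","a") as f: f.write(json.dumps({k:np.asarray(v).tolist() for k,v in o.items()})+"\n")
print(o["time_s"],"q",np.round(o["qpos"],1),"p",o["tool_pos"],"r",np.round(o["tool_rot"],2),"F",np.round(o["force"],1),"g",round(o["grip_width"],4))
E
python3 log.py
```

```text
0.35 q [-66.7  18.4  -4.   83.1   1.3  78.5  -3.3] p [0.2482 0.6006 0.2223] r [-179.98    0.    157.55] F [1.  0.1 0.7] g 0.0867
```

Emit:
{"fn": "carry_out", "kwargs": {
  "plan": [
    {"fingers": 1, "dx": 0, "dy": 0, "dz": -1, "rx": 0, "ry": 0, "rz": 0}
  ],
  "force": 20
}}

```text
time_s: 0.48
tool_pos: [0.2477, 0.5992, 0.2499]
tool_rot: [-179.7, 0.0, 157.6]
force: [0.2, -0.6, 0.1]
grip_width: 0.0828
```

Emit:
{"fn": "carry_out", "kwargs": {
  "plan": [
    {"fingers": 1, "dx": 0, "dy": 0, "dz": -1, "rx": 0, "ry": 0, "rz": 0},
    {"fingers": 1, "dx": 0, "dy": 0, "dz": -1, "rx": 0, "ry": 0, "rz": 0},
    {"fingers": 1, "dx": 0, "dy": 0, "dz": -1, "rx": 0, "ry": 0, "rz": 0},
    {"fingers": 1, "dx": 0, "dy": 0, "dz": -1, "rx": 0, "ry": 0, "rz": 0},
    {"fingers": 1, "dx": -0.97, "dy": -0.66, "dz": 0, "rx": 0, "ry": 0, "rz": 0},
    {"fingers": 1, "dx": -0.97, "dy": -0.66, "dz": 0, "rx": 0, "ry": 0, "rz": 0},
    {"fingers": 1, "dx": -0.97, "dy": -0.66, "dz": 0, "rx": 0, "ry": 0, "rz": 0},
    {"fingers": 1, "dx": -0.97, "dy": -0.66, "dz": 0, "rx": 0, "ry": 0, "rz": 0},
    {"fingers": 1, "dx": -0.97, "dy": -0.66, "dz": 0, "rx": 0, "ry": 0, "rz": 0},
    {"fingers": 1, "dx": -0.97, "dy": -0.66, "dz": 0, "rx": 0, "ry": 0, "rz": 0},
    {"fingers": 1, "dx": -0.97, "dy": -0.66, "dz": 0, "rx": 0, "ry": 0, "rz": 0},
    {"fingers": 1, "dx": -0.97, "dy": -0.66, "dz": 0, "rx": 0, "ry": 0, "rz": 0}
  ]
}}

```text
time_s: 1.98
tool_pos: [0.4034, 0.3644, 0.3727]
tool_rot: [180.0, 0.0, 157.6]
force: [1.0, 0.0, -0.7]
grip_width: 0.0003
```

```bash
python3 log.py
```

```text
1.975 q [-50.4   3.6   5.8  83.7  -0.4  92.8  23. ] p [0.4034 0.3644 0.3727] r [179.98   0.01 157.56] F [ 1.   0.  -0.7] g 0.0003
```

Emit:
{"fn": "carry_out", "kwargs": {
  "plan": [
    {"fingers": 1, "dx": -0.965, "dy": -0.678, "dz": 0, "rx": 0, "ry": 0, "rz": 0},
    {"fingers": 1, "dx": -0.965, "dy": -0.678, "dz": 0, "rx": 0, "ry": 0, "rz": 0},
    {"fingers": 1, "dx": -0.965, "dy": -0.678, "dz": 0, "rx": 0, "ry": 0, "rz": 0},
    {"fingers": 1, "dx": -0.965, "dy": -0.678, "dz": 0, "rx": 0, "ry": 0, "rz": 0},
    {"fingers": 1, "dx": -0.965, "dy": -0.678, "dz": 0, "rx": 0, "ry": 0, "rz": 0},
    {"fingers": 1, "dx": -0.965, "dy": -0.678, "dz": 0, "rx": 0, "ry": 0, "rz": 0},
    {"fingers": 1, "dx": -0.965, "dy": -0.678, "dz": 0, "rx": 0, "ry": 0, "rz": 0},
    {"fingers": 1, "dx": 0, "dy": 0, "dz": 0, "rx": 0, "ry": 0, "rz": 1},
    {"fingers": 1, "dx": 0, "dy": 0, "dz": 0, "rx": 0, "ry": 0, "rz": 1},
    {"fingers": 1, "dx": 0, "dy": 0, "dz": 0, "rx": 0, "ry": 0, "rz": 1},
    {"fingers": 1, "dx": 0, "dy": 0, "dz": 0, "rx": 0, "ry": 0, "rz": 1},
    {"fingers": 1, "dx": 0, "dy": 0, "dz": 0, "rx": 0, "ry": 0, "rz": 1}
  ]
}}

```text
time_s: 3.48
tool_pos: [0.5358, 0.1565, 0.3727]
tool_rot: [180.0, -0.0, 107.2]
force: [-0.2, 1.1, 0.2]
grip_width: 0.0004
```

```bash
python3 log.py
```

```text
3.475 q [-37.8   5.3  20.6  82.2  -1.9  92.9  -0.1] p [0.5358 0.1565 0.3727] r [179.99  -0.01 107.22] F [-0.2  1.1  0.2] g 0.0004
```

Emit:
{"fn": "carry_out", "kwargs": {
  "plan": [
    {"fingers": 1, "dx": 0, "dy": 0, "dz": 0, "rx": 0, "ry": 0, "rz": 1},
    {"fingers": 1, "dx": 0, "dy": 0, "dz": 0, "rx": 0, "ry": 0, "rz": 1},
    {"fingers": 1, "dx": 0, "dy": 0, "dz": 0, "rx": 0, "ry": 0, "rz": 1},
    {"fingers": 1, "dx": 0, "dy": 0, "dz": 0, "rx": 0, "ry": 0, "rz": 1},
    {"fingers": 1, "dx": 0, "dy": 0, "dz": 0, "rx": 0, "ry": 0, "rz": 1},
    {"fingers": 1, "dx": 0, "dy": 0, "dz": 0, "rx": 0, "ry": 0, "rz": 1},
    {"fingers": 1, "dx": 0, "dy": 0, "dz": 0, "rx": 0, "ry": 0, "rz": 1}
  ]
}}

```text
time_s: 4.35
tool_pos: [0.5358, 0.1565, 0.3727]
tool_rot: [-180.0, -0.0, 37.2]
force: [-0.2, -0.6, -0.0]
grip_width: 0.0002
```

```bash
python3 log.py
cat > snap.py <<'E'
import sys
from h import *
tag=sys.argv[1]
for n in sys.argv[2:]:
    o=sensors.get_obs(); r=imaging.read_camera(n); im=cv2.cvtColor(r["color"],cv2.COLOR_RGB2BGR)
    cv2.imwrite(f"pics/{tag}_{n}.png",im)
    np.save(f"pics/{tag}_{n}_pose.npy",np.r_[o["tool_pos"],o["tool_rot"]])
E
python3 snap.py c side wrist
```

```text
4.35 q [-40.7   5.3  23.7  82.3  -2.1  92.9 -69.9] p [0.5358 0.1565 0.3727] r [-180.     -0.02   37.23] F [-0.2 -0.6 -0. ] g 0.0002
```

View pics/c_side.png

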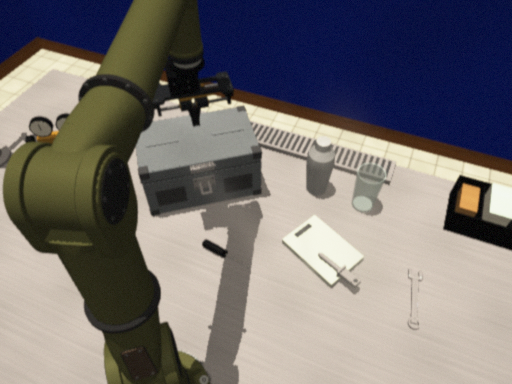

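View pics/c_wrist.png

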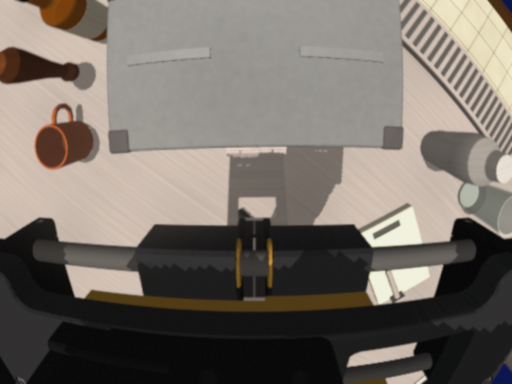

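```bash
cat >> h.py <<'E'
_W=dict(K=np.array([[297.3186,0,253.8337],[0,297.3186,188.9636],[0,0,1.]]),T=np.array([[-5.989053857967736e-05,-0.9626182479973062,-0.2708617821615247,0.07377865645511757],[0.9999999414013943,-0.00014894875022772682,0.0003082393139739673,0.0003929426819152537],[-0.0003370613123189709,-0.27086174782878386,0.9626182005098414,-0.1623615585274563],[0,0,0,1]]))
def wpose(pose):
    M=np.eye(4); M[:3,:3]=R.from_euler('xyz',pose[3:],degrees=True).as_matrix(); M[:3,3]=pose[:3]; return M@_W["T"]
def wray(pose,p):
    M=wpose(pose); d=(np.array(p,float)-[253.8337,188.9636])/297.3186; r=np.linalg.norm(d)
    v=np.array([*(d/r*np.sin(r)),np.cos(r)]); return M[:3,3],M[:3,:3]@v
def wonz(pose,p,z):
    c,d=wray(pose,p); return c+d*(z-c[2])/d[2]
def wproj(pose,P):
    q=np.linalg.inv(wpose(pose))@np.r_[P,1]; r=np.arctan2(np.hypot(q[0],q[1]),q[2]); return np.array([253.8337,188.9636])+297.3186*r*q[:2]/np.hypot(q[0],q[1])
E
python3 - <<'E'
from h import *
ps=np.load("pics/c_wrist_pose.npy")
for y in (.18,-.18): print(wproj(ps,ch(-.11,y,.2)))
for y in (.031,-.031): print("hinge",wproj(ps,ch(-.116,y,.185)))
a=2.4
for y in (.031,-.031): print("strap end",wproj(ps,HINGE+RC@np.array([-.105*np.sin(a),y,-.105*np.cos(a)])))
for r in(.062,.088): print("slot",*[wproj(ps,HINGE+RC@np.array([-r*np.sin(a),y,-r*np.cos(a)])) for y in(.02,-.02)])
im=cv2.imread("pics/c_wrist.png"); cv2.imwrite("pics/c_w2.png",cv2.resize(im[100:260,90:420],None,fx=2.4,fy=2.4,interpolation=cv2.INTER_CUBIC))
E
```

```text
[108.8027 153.727 ]
[400.2009 152.3939]
hinge [228.6076 153.2982]
hinge [280.6413 153.0609]
strap end [224.3878 235.3205]
strap end [285.8773 235.0167]
slot [236.3025 198.403 ] [273.527  198.2261]
slot [235.6669 220.2051] [274.4286 220.0167]
```

View pics/c_w2.png

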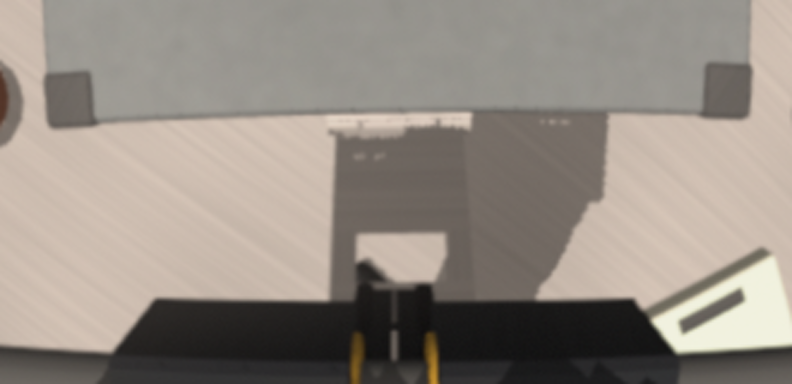

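Emit:
{"fn": "carry_out", "kwargs": {
  "plan": [
    {"fingers": 1, "dx": 0, "dy": 0, "dz": 1, "rx": 0, "ry": 0, "rz": 0},
    {"fingers": 1, "dx": 0, "dy": 0, "dz": 1, "rx": 0, "ry": 0, "rz": 0},
    {"fingers": 1, "dx": 0, "dy": 0, "dz": 1, "rx": 0, "ry": 0, "rz": 0},
    {"fingers": 1, "dx": 0, "dy": 0, "dz": 1, "rx": 0, "ry": 0, "rz": 0},
    {"fingers": 1, "dx": 0, "dy": 0, "dz": 0.5, "rx": 0, "ry": 0, "rz": 0},
    {"fingers": 1, "dx": 0, "dy": 0, "dz": 0.4, "rx": 0, "ry": 0, "rz": 0},
    {"fingers": 1, "dx": -0.2, "dy": 0, "dz": 0.3, "rx": 0, "ry": 0, "rz": 0},
    {"fingers": 1, "dx": -0.2, "dy": 0, "dz": 0.3, "rx": 0, "ry": 0, "rz": 0}
  ]
}}

```text
time_s: 5.45
tool_pos: [0.5266, 0.1493, 0.208]
tool_rot: [180.0, -0.1, 37.6]
force: [1.6, 1.5, -0.3]
grip_width: 0.0004
```

```bash
python3 log.py;python3 snap.py d side wrist
python3 - <<'E'
import cv2
im=cv2.imread("pics/d_side.png"); a=cv2.resize(im[60:220,110:310],None,fx=2.5,fy=2.5,interpolation=cv2.INTER_CUBIC)
cv2.imwrite("pics/d_s2.png",a)
E
```

```text
5.45 q [-40.3   6.2  23.4 100.   -2.6  74.2 -68.7] p [0.5266 0.1493 0.208 ] r [179.99  -0.12  37.58] F [ 1.6  1.5 -0.3] g 0.0004
```

View pics/d_s2.png

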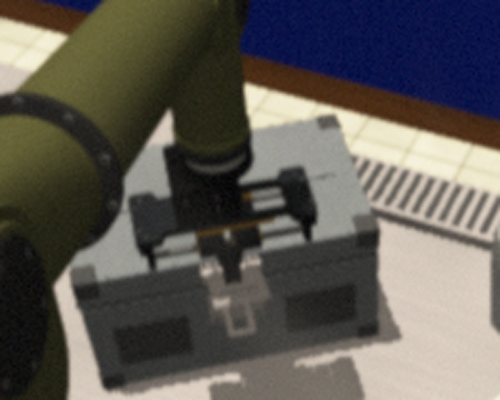

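View pics/d_wrist.png

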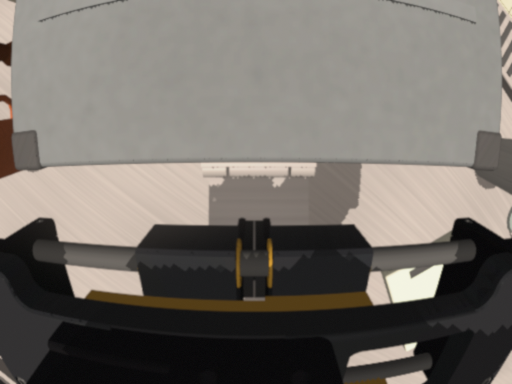

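Emit:
{"fn": "carry_out", "kwargs": {
  "plan": [
    {"fingers": 1, "dx": -0.2, "dy": 0, "dz": 0.3, "rx": 0, "ry": 0, "rz": 0},
    {"fingers": 1, "dx": -0.2, "dy": 0, "dz": 0.3, "rx": 0, "ry": 0, "rz": 0},
    {"fingers": 1, "dx": 0, "dy": 0, "dz": 0, "rx": 0, "ry": 0.9, "rz": 0},
    {"fingers": 1, "dx": 0, "dy": 0, "dz": 0, "rx": 0, "ry": 0.9, "rz": 0},
    {"fingers": 1, "dx": 0, "dy": 0, "dz": 0, "rx": 0, "ry": 0.9, "rz": 0},
    {"fingers": 1, "dx": 0, "dy": 0, "dz": 0, "rx": 0, "ry": 0.9, "rz": 0},
    {"fingers": 1, "dx": 0, "dy": 0, "dz": 0, "rx": 0, "ry": 0.9, "rz": 0}
  ]
}}

```text
time_s: 6.42
tool_pos: [0.5091, 0.1468, 0.1864]
tool_rot: [-178.8, -39.4, 37.7]
force: [-0.3, 0.7, 0.1]
grip_width: 0.0006
```

```bash
python3 log.py
```

```text
6.425 q [-14.4 -17.2   8.8 133.  -33.6  34.8 -34.1] p [0.5091 0.1468 0.1864] r [-178.84  -39.45   37.71] F [-0.3  0.7  0.1] g 0.0006
```

```bash
cat > fit.py <<'E'
from h import *
from scipy.optimize import least_squares
L=[json.loads(l) for l in open("log.jsonl")]
Q=np.radians([l["qpos"] for l in L]); P=np.array([l["tool_pos"] for l in L]); RT=np.array([R.from_euler('xyz',l["tool_rot"],degrees=True).as_matrix() for l in L])
def rz(a): return R.from_euler('z',a).as_matrix()
def ry(a): return R.from_euler('y',a).as_matrix()
def fk(q,p,s):
    h,o1,L1,o2,L2,o3,L3,o4,y7=p[:9]
    M=np.eye(3);t=np.zeros(3)
    def tr(v):
        nonlocal t; t=t+M@np.array(v)
    M=M@rz(s[0]*q[0]); tr([o1,0,h]); M=M@ry(q[1]); M=M@rz(s[1]*q[2]); tr([o2,0,L1]); M=M@ry(q[3]); tr([o3,0,0]); M=M@rz(s[2]*q[4]); tr([0,0,L2]); M=M@ry(q[5]); tr([o4,0,0]); M=M@rz(s[3]*q[6]+y7); tr([0,0,L3]); return M,t
if __name__=="__main__":
    import itertools
    best=None
    for s in itertools.product([1,-1],repeat=4):
        def f(p):
            r=[]
            for q,P_,R_ in zip(Q,P,RT):
                M,t=fk(q,p,s); r+=list((t-P_)*10)+list((M-R_).ravel())
            return np.array(r)
        for y7 in (0,1.57,3.14,-1.57):
            g=least_squares(f,[.3,0,.35,0,.4,0,.25,0,y7])
            if best is None or g.cost<best[0]-1e-9: best=(g.cost,s,g.x)
    print(best); json.dump([list(best[1]),list(best[2])],open("kin.json","w"))
E
python3 fit.py
```

```text
(np.float64(0.0728141791685405), (-1, -1, -1, -1), array([ 0.2607, -0.0619,  0.4591, -0.0132,  0.5417, -0.0073,  0.3787,
       -0.0479,  1.5708]))
```

Run:
```python
from fit import *
s,p=json.load(open("kin.json"))
for q,P_,R_ in zip(Q,P,RT):
    M,t=fk(q,p,s); print(np.degrees(q).round(1),t-P_, "rot deg",np.degrees(R.from_matrix(M@R_.T).as_rotvec()).round(2))
```

```text
[-66.7  18.4  -4.   83.1   1.3  78.5  -3.3] [-0.0287  0.0116 -0.0012] rot deg [-0. -0. -0.]
[-50.4   3.6   5.8  83.7  -0.4  92.8  23. ] [-0.0147  0.0138  0.0019] rot deg [ 0.  0. -0.]
[-37.8   5.3  20.6  82.2  -1.9  92.9  -0.1] [-0.0024  0.0034  0.002 ] rot deg [ 0.  0. -0.]
[-40.7   5.3  23.7  82.3  -2.1  92.9 -69.9] [-0.0009  0.0003  0.002 ] rot deg [ 0.  0. -0.]
[-40.3   6.2  23.4 100.   -2.6  74.2 -68.7] [ 0.0004 -0.     -0.0072] rot deg [ 0.  0. -0.]
[-14.4 -17.2   8.8 133.  -33.6  34.8 -34.1] [-0.0003 -0.001   0.0025] rot deg [ 0.  0. -0.]
```

```bash
cat > fit2.py <<'E'
from fit import *
S=[-1,-1,-1,-1];Y7=np.pi/2
def fk2(q,p):
    M=np.eye(3);t=np.zeros(3)
    V=np.array(p)
    M=M@rz(-q[0]); t=t+M@[V[0],V[1],V[2]]; M=M@ry(q[1])@rz(-q[2]); t=t+M@[V[3],0,V[4]]; M=M@ry(q[3]); t=t+M@[V[5],0,0]; M=M@rz(-q[4]); t=t+M@[0,0,V[6]]; M=M@ry(q[5]); t=t+M@[V[7],0,0]; M=M@rz(-q[6]+Y7); t=t+M@[0,0,V[8]]
    return M,t
def solve(reg=1e-3):
    p0=np.array([0,0,.3,0,.4,0,.5,0,.3])
    f=lambda p: np.r_[np.concatenate([fk2(q,p)[1]-P_ for q,P_ in zip(Q,P)]),reg*(p-p0)]
    return least_squares(f,p0)
if __name__=="__main__":
    g=solve(); print(g.x.round(4)); print(np.array([fk2(q,g.x)[1]-P_ for q,P_ in zip(Q,P)]))
    json.dump(list(g.x),open("kin2.json","w"))
E
python3 fit2.py
```

```text
[-0.0038 -0.0263  0.248  -0.0082  0.4785 -0.0007  0.5156 -0.0054  0.3792]
[[-0.0006 -0.0007  0.0012]
 [-0.0017 -0.0016 -0.0001]
 [ 0.0007  0.0003 -0.0002]
 [ 0.0013  0.0005 -0.0002]
 [ 0.0016  0.0006 -0.001 ]
 [-0.0006  0.0006  0.0003]]
```

```bash
cat > ik.py <<'E'
from fit2 import *
KP=json.load(open("kin2.json"))
LO=np.radians([-163.93,-17.29,-79.2,3.27,-89.18,5.43,-154.24]);HI=np.radians([163.93,119.83,71.16,140.29,269.18,117.66,154.24])
def ik(pos,Rm,q0=None,n=12,m=2.,seed=0):
    lo,hi=LO+np.radians(m),HI-np.radians(m); rng=np.random.default_rng(seed); out=[]
    def f(q):
        M,t=fk2(q,KP); return np.r_[(t-pos)*5,(R.from_matrix(M@Rm.T).as_rotvec())]
    for i in range(n):
        x0=np.clip(q0,lo+1e-3,hi-1e-3) if (q0 is not None and i==0) else rng.uniform(lo,hi)
        g=least_squares(f,x0,bounds=(lo,hi),max_nfev=60)
        if g.cost<1e-6: out.append(g.x)
        if len(out)>=2 : break
    return out
def frame(x,z):
    z=np.array(z)/np.linalg.norm(z); x=np.array(x)-z*np.dot(x,z); x/=np.linalg.norm(x); return np.array([x,np.cross(z,x),z]).T
E
cat > study.py <<'E'
from ik import *
U=np.array([0,0,1.])
def az(d): return np.array([np.cos(np.radians(d)),np.sin(np.radians(d)),0])
G=.016 # handle point behind TCP
# final
hp=STAPLE+RC@[.003,0,0]+U*.036
print("final: dip t, azimuth")
for t in (30,40,45,50,60,70):
    r=[]
    for a in (-20,0,20,37,55,70):
        T=np.radians(t); z=np.cos(T)*az(a)-np.sin(T)*U; x=-U*np.cos(T)-az(a)*np.sin(T)
        s=ik(hp+G*z,frame(x,z)); r.append((a,np.degrees(s[0]).round().astype(int).tolist() if s else None))
    print(t,r)
print("grasp")
hg=np.array([.464,-.327,.040])
for t in (0,20,30,40,45,50,60):
    T=np.radians(t+4.6); X=az(69.8); z=-U*np.cos(T)+X*np.sin(T); x=X*np.cos(T)+U*np.sin(T)
    s=ik(hg+G*z,frame(x,z),n=20); print(t,np.degrees(s[0]).round().astype(int).tolist() if s else None)
E
python3 study.py
```

```text
final: dip t, azimuth
30 [(-20, [23, 19, -76, 133, 93, 70, -41]), (0, None), (20, None), (37, None), (55, [85, 24, -77, 131, -65, 35, -148]), (70, [56, 19, -45, 122, -61, 55, -144])]
40 [(-20, [33, 6, -77, 129, 74, 51, -24]), (0, [30, -15, -57, 138, 62, 13, 2]), (20, None), (37, None), (55, None), (70, [-52, 13, 68, 125, -70, 69, -146])]
45 [(-20, [-13, -1, -29, 128, 60, 46, -13]), (0, [18, -12, -45, 135, 44, 18, 22]), (20, [3, -12, -19, 138, -35, 10, 125]), (37, None), (55, None), (70, None)]
50 [(-20, [-25, -2, -14, 127, 51, 45, -3]), (0, [-54, -12, 21, 135, 52, 31, 19]), (20, [3, -11, -19, 134, -19, 17, 109]), (37, [-35, -12, 26, 134, -34, 24, 146]), (55, None), (70, None)]
60 [(-20, [44, 4, -77, 119, 38, 47, 15]), (0, [56, -15, -73, 124, -8, 32, 76]), (20, [-63, -14, 41, 130, 18, 32, 77]), (37, [28, -5, -36, 124, -29, 36, 138]), (55, [-70, -10, 63, 124, -20, 42, 152]), (70, None)]
70 [(-20, [-17, 2, -12, 115, 20, 51, 31]), (0, [1, -1, -24, 117, 11, 45, 60]), (20, [11, -1, -28, 118, -2, 43, 94]), (37, [57, 4, -70, 115, -6, 45, 118]), (55, [47, 7, -59, 113, -10, 50, 140]), (70, [59, 21, -76, 109, 5, 54, 144])]
grasp
0 [13, 20, 26, 107, -16, 57, 27]
20 [74, 32, -35, 98, -5, 64, 24]
30 [99, 65, -77, 94, 29, 75, 1]
40 [100, 69, -75, 90, 23, 77, 6]
45 [100, 71, -74, 88, 19, 78, 10]
50 [101, 77, -77, 86, 21, 81, 8]
60 [32, 56, 39, 87, -66, 113, 69]
```

```bash
sed -i 's/^YAW=.*/YAW=np.radians(37.5); CC=np.array([.6448,.2372,0])+.0012*np.array([.7965,.6046,0])+.001*np.array([.6046,-.7965,0])/' h.py
cat >> h.py <<'E'
def inchest(p): q=RC.T@(np.asarray(p)-HINGE); return np.array([-q[0],q[1],np.asarray(p)[2]])  # out, left, z
E
python3 log.py
python3 - <<'E'
from h import *
print(HINGE,STAPLE,inchest(sensors.get_obs()["tool_pos"]))
E
python3 - <<'E'
from ik import *
U=np.array([0,0,1.]); I=RC[:,0]
for tau in (20,25,30,35):
    T=np.radians(tau); z=-U*np.cos(T)+I*np.sin(T); x=I*np.cos(T)+U*np.sin(T)
    for o,zz in ((.045,.16),(.02,.14),(.01,.14)):
        s=ik(np.array([*(HINGE-I*o)[:2],zz]),frame(x,z),q0=np.radians([-14,-14,9,130,-30,40,-40])); print(tau,o,[np.degrees(a).round().tolist() for a in s[:1]])
E
```

```text
6.425 q [-14.4 -17.2   8.8 133.  -33.6  34.8 -34.1] p [0.5091 0.1468 0.1864] r [-178.84  -39.45   37.71] F [-0.3  0.7  0.1] g 0.0006
[0.5543 0.1665 0.185 ] [0.5357 0.1522 0.1195] [0.0479 0.0119 0.1864]
20 0.045 [[76.0, -15.0, -76.0, 117.0, -33.0, 54.0, -37.0]]
20 0.02 [[64.0, 5.0, -77.0, 116.0, -5.0, 45.0, -62.0]]
20 0.01 [[-24.0, -1.0, 10.0, 118.0, -11.0, 45.0, -60.0]]
25 0.045 [[-2.0, -8.0, -8.0, 123.0, -18.0, 44.0, -51.0]]
25 0.02 [[71.0, -5.0, -77.0, 119.0, -26.0, 43.0, -43.0]]
25 0.01 [[-24.0, -4.0, 11.0, 122.0, -15.0, 40.0, -55.0]]
30 0.045 [[-31.0, -13.0, 20.0, 128.0, -15.0, 38.0, -53.0]]
30 0.02 [[71.0, -12.0, -72.0, 123.0, -44.0, 43.0, -27.0]]
30 0.01 [[-4.0, -5.0, -7.0, 125.0, -24.0, 35.0, -46.0]]
35 0.045 [[-10.0, -13.0, 4.0, 131.0, -30.0, 35.0, -38.0]]
35 0.02 [[-5.0, -8.0, -3.0, 130.0, -34.0, 31.0, -35.0]]
35 0.01 [[-14.0, -7.0, 5.0, 129.0, -32.0, 30.0, -38.0]]
```

Emit:
{"fn": "carry_out", "kwargs": {
  "plan": [
    {"fingers": 1, "dx": 0, "dy": 0.2, "dz": 0, "rx": 0, "ry": -0.7, "rz": 0},
    {"fingers": 1, "dx": 0, "dy": 0.2, "dz": 0, "rx": 0, "ry": -0.7, "rz": 0}
  ]
}}

```text
time_s: 6.68
tool_pos: [0.5183, 0.1352, 0.1888]
tool_rot: [-179.2, -25.3, 37.8]
force: [0.2, 0.7, 0.6]
grip_width: 0.0007
```

```bash
python3 log.py; python3 -c "
from h import *
print(inchest(sensors.get_obs()['tool_pos']))"
```

```text
6.675 q [ -9.6  -9.8   0.7 121.3 -17.1  47.7 -51.6] p [0.5183 0.1352 0.1888] r [-179.17  -25.26   37.83] F [0.2 0.7 0.6] g 0.0007
[ 0.0477 -0.0029  0.1888]
```

Emit:
{"fn": "carry_out", "kwargs": {
  "plan": [
    {"fingers": 1, "dx": -0.21, "dy": 0, "dz": 0.45, "rx": 0, "ry": 0, "rz": 0},
    {"fingers": 1, "dx": -0.21, "dy": 0, "dz": 0.45, "rx": 0, "ry": 0, "rz": 0},
    {"fingers": 1, "dx": 0.21, "dy": 0, "dz": 0.24, "rx": 0, "ry": 0, "rz": 0},
    {"fingers": 1, "dx": 0.21, "dy": 0, "dz": 0.24, "rx": 0, "ry": 0, "rz": 0},
    {"fingers": 1, "dx": 0.21, "dy": 0, "dz": 0.24, "rx": 0, "ry": 0, "rz": 0}
  ]
}}

```text
time_s: 7.3
tool_pos: [0.5395, 0.1547, 0.148]
tool_rot: [-179.1, -25.5, 38.1]
force: [-2.6, -1.4, 0.2]
grip_width: 0.0005
```

```bash
python3 log.py; python3 -c "
from h import *
print(inchest(sensors.get_obs()['tool_pos']))"; python3 snap.py e wrist side
```

```text
7.3 q [-11.   -4.4   0.2 121.6 -18.5  41.6 -51. ] p [0.5395 0.1547 0.148 ] r [-179.14  -25.49   38.06] F [-2.6 -1.4  0.2] g 0.0005
[ 0.019  -0.0003  0.148 ]
```

View pics/e_wrist.png

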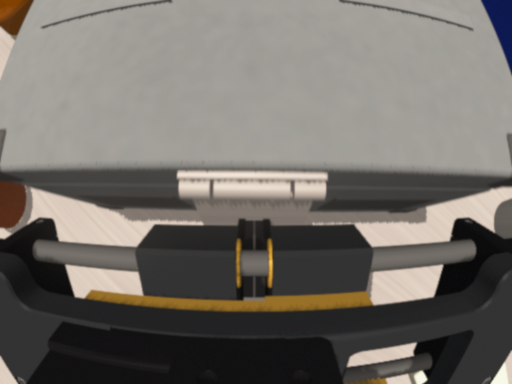

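View pics/e_side.png

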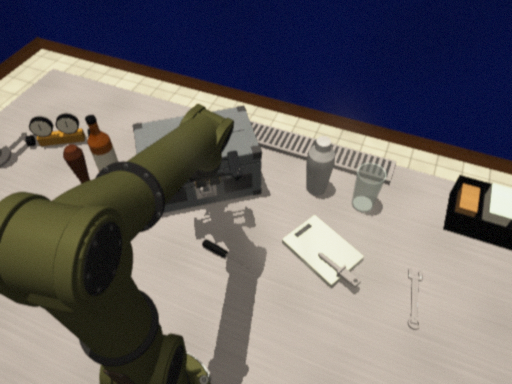

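Emit:
{"fn": "carry_out", "kwargs": {
  "plan": [
    {"fingers": 1, "dx": 0.09, "dy": 0, "dz": 0.15, "rx": 0, "ry": 0, "rz": 0},
    {"fingers": 1, "dx": 0.1, "dy": 0, "dz": 0.1, "rx": 0, "ry": 0, "rz": 0},
    {"fingers": 1, "dx": 0.12, "dy": 0, "dz": 0.06, "rx": 0, "ry": 0, "rz": 0}
  ]
}}

```text
time_s: 7.78
tool_pos: [0.5485, 0.1609, 0.1444]
tool_rot: [-179.1, -25.4, 38.0]
force: [-21.1, -13.6, 17.5]
grip_width: 0.0005
```

Emit:
{"fn": "carry_out", "kwargs": {
  "plan": [
    {"fingers": 1, "dx": 0.06, "dy": 0, "dz": 0.03, "rx": 0, "ry": 0, "rz": 0}
  ]
}}

```text
time_s: 7.9
tool_pos: [0.5487, 0.161, 0.1441]
tool_rot: [-179.1, -25.2, 38.0]
force: [-24.0, -15.7, 21.2]
grip_width: 0.0006
```

```bash
python3 log.py; python3 -c "
from h import *
print(inchest(sensors.get_obs()['tool_pos']))"
```

```text
7.9 q [-11.3  -2.7  -0.1 120.4 -18.1  41.2 -51.7] p [0.5487 0.161  0.1441] r [-179.06  -25.2    38.  ] F [-24.  -15.7  21.2] g 0.0006
[ 0.0078 -0.0009  0.1441]
```

Emit:
{"fn": "carry_out", "kwargs": {
  "plan": [
    {"fingers": 1, "dx": -0.5, "dy": 0, "dz": -0.25, "rx": 0, "ry": 0, "rz": 0},
    {"fingers": 1, "dx": -0.8, "dy": 0, "dz": -0.4, "rx": 0, "ry": 0, "rz": 0},
    {"fingers": 1, "dx": -0.8, "dy": 0, "dz": -0.4, "rx": 0, "ry": 0, "rz": 0},
    {"fingers": 1, "dx": 0, "dy": 0, "dz": -1, "rx": 0, "ry": 0, "rz": 0},
    {"fingers": 1, "dx": 0, "dy": 0, "dz": -1, "rx": 0, "ry": 0, "rz": 0},
    {"fingers": 1, "dx": 0, "dy": 0, "dz": -1, "rx": 0, "ry": 0, "rz": 0},
    {"fingers": 1, "dx": 0, "dy": 0, "dz": -1, "rx": 0, "ry": 0, "rz": 0},
    {"fingers": 1, "dx": 0, "dy": 0, "dz": 0, "rx": 0, "ry": 0, "rz": 0}
  ]
}}

```text
time_s: 8.9
tool_pos: [0.4786, 0.0854, 0.2477]
tool_rot: [-178.7, -25.2, 37.9]
force: [0.4, 0.0, -0.4]
grip_width: 0.0002
```

```bash
python3 log.py; python3 snap.py f wrist top side
```

```text
8.9 q [  9.3 -17.3  -8.7 120.1 -22.2  59.4 -42.8] p [0.4786 0.0854 0.2477] r [-178.71  -25.2    37.95] F [ 0.4  0.  -0.4] g 0.0002
```

View pics/f_wrist.png

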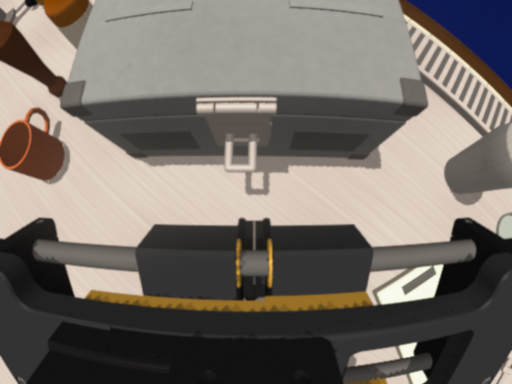

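View pics/f_side.png

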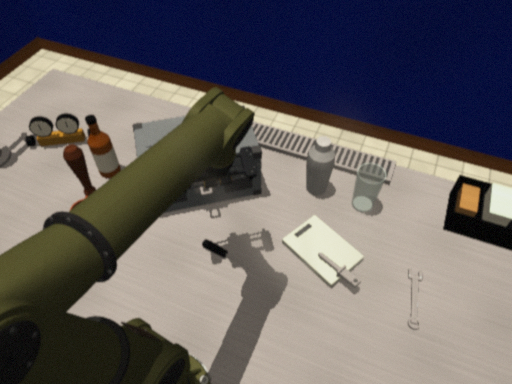

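Run:
```python
from h import *
im=cv2.imread("pics/f_wrist.png"); cv2.imwrite("pics/f_w2.png",cv2.resize(im[85:205,180:300],None,fx=5,fy=5,interpolation=cv2.INTER_CUBIC))
ps=np.load("pics/f_wrist_pose.npy")
def c(p): return (np.array(p)-[180,85])*5+2
for x,y in((-.159,.0175),(-.159,-.0175),(-.15,.0085),(-.15,-.0085),(-.118,.0085),(-.118,-.0085)): print("staple",(x,y),c(wproj(ps,ch(x,y,.1195))))
for y in (.031,-.031):print("strapend",c(wproj(ps,ch(-.118,y,.08))),"hinge",c(wproj(ps,ch(-.116,y,.187))))
```

```text
staple (-0.159, 0.0175) [218.4617 437.9258]
staple (-0.159, -0.0175) [383.2092 439.6688]
staple (-0.15, 0.0085) [261.9279 397.1765]
staple (-0.15, -0.0085) [341.5378 397.8994]
staple (-0.118, 0.0085) [267.1109 255.8484]
staple (-0.118, -0.0085) [344.7828 256.1693]
strapend [189.9907 310.1122] hinge [109.4627 119.6866]
strapend [443.2294 311.828 ] hinge [459.1563 118.4545]
```

View pics/f_w2.png

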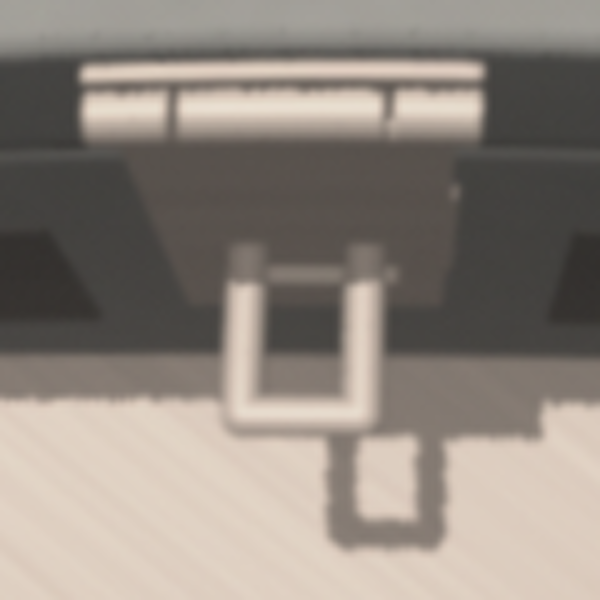

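```bash
python3 fit2.py
python3 - <<'E'
from ik import *
U=np.array([0,0,1.]); G=.016
def az(d): return np.array([np.cos(np.radians(d)),np.sin(np.radians(d)),0])
hg=np.array([.464,-.327,.040]); X=az(69.8)
qn=np.radians([9.3,-17,-8.7,120,-22,59,-43])
for t in (40,50,60):
    for lift in (0,.12):
        T=np.radians(t-4.6); z=-U*np.cos(T)+X*np.sin(T); x=X*np.cos(T)+U*np.sin(T); Rm=frame(x,z); pos=hg+G*z+U*lift
        lo,hi=LO+.05,HI-.05; rng=np.random.default_rng(1); S=[]
        for i in range(25):
            f=lambda q:np.r_[(fk2(q,KP)[1]-pos)*5,R.from_matrix(fk2(q,KP)[0]@Rm.T).as_rotvec(),.003*q[2]]
            g=least_squares(f,rng.uniform(lo,hi),bounds=(lo,hi),max_nfev=80)
            if np.abs(g.fun[:6]).max()<3e-3:S.append(np.degrees(g.x).round(0))
        S=np.unique(np.array(S),axis=0) if S else []
        print(t,lift); print(S[:6])
E
```

```text
[-0.0023 -0.0261  0.2482 -0.0028  0.4673 -0.0031  0.5138 -0.0021  0.37  ]
[[-0.0013 -0.0021  0.0009]
 [-0.0012 -0.0008  0.0001]
 [ 0.0011  0.0008 -0.0001]
 [ 0.0016  0.001  -0.0001]
 [ 0.0025  0.0013 -0.0005]
 [ 0.0012 -0.0003  0.0002]
 [ 0.0012 -0.0003  0.0002]
 [-0.0007  0.0002 -0.0001]
 [-0.0006  0.0001 -0.    ]
 [-0.0006  0.0001  0.0001]
 [-0.0025  0.001  -0.0007]]
40 0
[[ 51.  32.  -0.  96. -31.  74.  45.]
 [ 52.  32.  -2.  96. -30.  74.  45.]
 [ 54.  32.  -5.  96. -29.  73.  44.]
 [ 68.  35. -23.  95. -19.  71.  36.]
 [ 73.  36. -29.  95. -15.  70.  34.]
 [ 77.  38. -35.  94. -12.  69.  31.]]
40 0.12
[[ 41.  24.  12.  93. -34.  86.  42.]
 [ 50.  24.   1.  92. -30.  84.  39.]
 [ 51.  24.  -0.  92. -30.  84.  39.]
 [ 52.  24.  -2.  92. -30.  84.  39.]
 [ 64.  26. -17.  91. -24.  82.  34.]
 [ 66.  26. -20.  91. -23.  82.  33.]]
50 0
[[ 25.  43.  39.  95. -56.  94.  63.]
 [ 54.  38.  -0.  92. -37.  81.  50.]
 [ 57.  38.  -3.  92. -35.  81.  49.]
 [ 70.  40. -21.  91. -25.  77.  42.]
 [ 79.  44. -35.  91. -16.  75.  35.]
 [ 85.  48. -44.  90.  -9.  74.  30.]]
50 0.12
[[ 53.  29.   1.  90. -37.  91.  44.]
 [ 53.  29.   2.  90. -37.  91.  44.]
 [ 54.  29.  -0.  90. -36.  90.  43.]
 [ 55.  30.  -1.  90. -36.  90.  43.]
 [ 59.  30.  -7.  89. -34.  89.  41.]
 [ 62.  30. -11.  89. -32.  88.  40.]]
60 0
[[ 57.  44.  -0.  89. -41.  89.  54.]
 [ 61.  44.  -5.  88. -39.  87.  52.]
 [ 71.  46. -19.  88. -31.  84.  46.]
 [ 74.  47. -24.  87. -28.  83.  44.]
 [ 78.  49. -30.  87. -23.  81.  41.]
 [ 89.  56. -48.  86.  -9.  79.  31.]]
60 0.12
[[ 55.  35.   3.  87. -43.  97.  48.]
 [ 56.  35.   0.  87. -42.  97.  47.]
 [ 57.  35.  -0.  87. -42.  96.  47.]
 [ 59.  35.  -4.  87. -40.  96.  46.]
 [ 67.  36. -14.  86. -36.  93.  42.]
 [ 72.  37. -21.  86. -33.  92.  40.]]
```

Run:
```python
from ik import *
KP=json.load(open("kin2.json"))
U=np.array([0,0,1.]); G=.015
def az(d): return np.array([np.cos(np.radians(d)),np.sin(np.radians(d)),0])
hp=STAPLE+RC@[.003,0,0]+U*.036
lo,hi=LO+.05,HI-.05
for t in (50,55,60,65):
  for a in (25,30,37.5):
    T=np.radians(t); z=np.cos(T)*az(a)-np.sin(T)*U; x=-U*np.cos(T)-az(a)*np.sin(T); Rm=frame(x,z)
    for lift in (0,.06,.11):
        pos=hp+G*z+U*lift; rng=np.random.default_rng(1); S=[]
        f=lambda q:np.r_[(fk2(q,KP)[1]-pos)*5,R.from_matrix(fk2(q,KP)[0]@Rm.T).as_rotvec(),.003*q[2]]
        for i in range(16):
            g=least_squares(f,rng.uniform(lo,hi),bounds=(lo,hi),max_nfev=80)
            if np.abs(g.fun[:6]).max()<3e-3:S.append(np.degrees(g.x).round(0))
        S=sorted(S,key=lambda s:abs(s[2])); print(t,a,lift,len(S),S[0].astype(int).tolist() if S else None)
```

```text
50 25 0 10 [-14, -11, 0, 135, -22, 18, 119]
50 25 0.06 0 None
50 25 0.11 0 None
50 30 0 9 [-11, -11, 0, 134, -34, 22, 137]
50 30 0.06 0 None
50 30 0.11 0 None
50 37.5 0 9 [-24, -10, 16, 133, -39, 26, 151]
50 37.5 0.06 9 [-7, -13, 0, 128, -36, 34, 145]
50 37.5 0.11 0 None
55 25 0 10 [-15, -10, 0, 131, -14, 25, 110]
55 25 0.06 10 [-15, -14, 0, 127, -10, 33, 107]
55 25 0.11 0 None
55 30 0 9 [-12, -9, 0, 130, -23, 27, 125]
55 30 0.06 9 [-12, -13, 0, 126, -18, 35, 119]
55 30 0.11 0 None
55 37.5 0 9 [-9, -7, 0, 129, -32, 31, 143]
55 37.5 0.06 9 [-9, -12, 0, 125, -27, 38, 136]
55 37.5 0.11 9 [-9, -14, 0, 121, -23, 44, 132]
60 25 0 10 [-16, -8, 0, 127, -9, 31, 106]
60 25 0.06 10 [-16, -11, 0, 123, -7, 39, 104]
60 25 0.11 11 [-16, -14, 0, 119, -6, 46, 103]
60 30 0 9 [-14, -7, 0, 126, -15, 33, 117]
60 30 0.06 9 [-13, -11, 0, 122, -13, 40, 114]
60 30 0.11 9 [-14, -13, 0, 118, -11, 46, 112]
60 37.5 0 9 [-10, -6, 0, 125, -23, 35, 133]
60 37.5 0.06 9 [-10, -9, 0, 121, -20, 43, 128]
60 37.5 0.11 9 [-10, -12, 0, 117, -18, 49, 126]
65 25 0 10 [-16, -5, 0, 123, -6, 38, 103]
65 25 0.06 10 [-16, -8, 0, 119, -5, 45, 101]
65 25 0.11 11 [-16, -10, 0, 114, -5, 51, 101]
65 30 0 10 [-15, -5, 0, 122, -10, 38, 112]
65 30 0.06 10 [-15, -8, 0, 118, -9, 46, 110]
65 30 0.11 10 [-15, -10, 0, 114, -8, 52, 109]
65 37.5 0 9 [-12, -4, 0, 122, -16, 40, 126]
65 37.5 0.06 9 [-12, -7, 0, 117, -14, 48, 123]
65 37.5 0.11 9 [-12, -9, 0, 113, -13, 54, 121]
```

```bash
cat > plan.py <<'E'
from h import *
U=np.array([0,0,1.])
def az(d): return np.array([np.cos(np.radians(d)),np.sin(np.radians(d)),0])
def frame(x,z):
    z=np.array(z)/np.linalg.norm(z); x=np.array(x)-z*np.dot(x,z); x/=np.linalg.norm(x); return np.array([x,np.cross(z,x),z]).T
def cur():
    o=sensors.get_obs(); return np.array(o["tool_pos"]),R.from_euler('xyz',o["tool_rot"],degrees=True).as_matrix()
def shift(d,Rm): return (Rm.T@np.asarray(d))/.03
def turn(Ra,Rb): return np.degrees(R.from_matrix(Ra.T@Rb).as_rotvec())/10
def grasp(t,a,dip=4.6):
    T=np.radians(t-dip); X=az(a); return frame(X*np.cos(T)+U*np.sin(T),-U*np.cos(T)+X*np.sin(T))
def final(t,a):
    T=np.radians(t); return frame(-U*np.cos(T)-az(a)*np.sin(T),np.cos(T)*az(a)-np.sin(T)*U)
E
python3 - <<'E'
from plan import *
p,Rm=cur(); print("shift units",shift(np.array([.46,-.34,.27])-p,Rm)); Rg=grasp(60,69.8); print("turn units",turn(Rm,Rg))
E
```

```text
shift units [-7.9734 10.7494 -4.9325]
turn units [ 1.9271  2.9308 -2.493 ]
```

Emit:
{"fn": "carry_out", "kwargs": {
  "plan": [
    {"fingers": 1, "dx": -0.66, "dy": 0.9, "dz": -0.41, "rx": 0, "ry": 0, "rz": 0},
    {"fingers": 1, "dx": -0.66, "dy": 0.9, "dz": -0.41, "rx": 0, "ry": 0, "rz": 0},
    {"fingers": 1, "dx": -0.66, "dy": 0.9, "dz": -0.41, "rx": 0, "ry": 0, "rz": 0},
    {"fingers": 1, "dx": -0.66, "dy": 0.9, "dz": -0.41, "rx": 0, "ry": 0, "rz": 0},
    {"fingers": 1, "dx": -0.66, "dy": 0.9, "dz": -0.41, "rx": 0, "ry": 0, "rz": 0},
    {"fingers": 1, "dx": -0.66, "dy": 0.9, "dz": -0.41, "rx": 0, "ry": 0, "rz": 0},
    {"fingers": 1, "dx": -0.66, "dy": 0.9, "dz": -0.41, "rx": 0, "ry": 0, "rz": 0},
    {"fingers": 1, "dx": -0.66, "dy": 0.9, "dz": -0.41, "rx": 0, "ry": 0, "rz": 0},
    {"fingers": 1, "dx": -0.66, "dy": 0.9, "dz": -0.41, "rx": 0, "ry": 0, "rz": 0},
    {"fingers": 1, "dx": -0.66, "dy": 0.9, "dz": -0.41, "rx": 0, "ry": 0, "rz": 0},
    {"fingers": 1, "dx": -0.66, "dy": 0.9, "dz": -0.41, "rx": 0, "ry": 0, "rz": 0},
    {"fingers": 1, "dx": -0.66, "dy": 0.9, "dz": -0.41, "rx": 0, "ry": 0, "rz": 0}
  ]
}}

```text
time_s: 10.55
tool_pos: [0.4629, -0.3402, 0.2701]
tool_rot: [-178.4, -25.0, 38.1]
force: [-0.0, 1.2, -0.3]
grip_width: 0.001
```

```bash
python3 log.py
```

```text
10.55 q [ 26.8   7.5  24.8  95.5 -28.5  80.5   5.4] p [ 0.4629 -0.3402  0.2701] r [-178.43  -24.96   38.09] F [-0.   1.2 -0.3] g 0.001
```

Emit:
{"fn": "carry_out", "kwargs": {
  "plan": [
    {"fingers": -1, "dx": 0, "dy": 0, "dz": 0, "rx": 0.39, "ry": 0.59, "rz": -0.5},
    {"fingers": -1, "dx": 0, "dy": 0, "dz": 0, "rx": 0.39, "ry": 0.59, "rz": -0.5},
    {"fingers": -1, "dx": 0, "dy": 0, "dz": 0, "rx": 0.39, "ry": 0.59, "rz": -0.5},
    {"fingers": -1, "dx": 0, "dy": 0, "dz": 0, "rx": 0.39, "ry": 0.59, "rz": -0.5},
    {"fingers": -1, "dx": 0, "dy": 0, "dz": 0, "rx": 0.39, "ry": 0.59, "rz": -0.5}
  ]
}}

```text
time_s: 11.18
tool_pos: [0.4629, -0.3397, 0.2702]
tool_rot: [-179.9, -55.8, 70.1]
force: [0.5, -0.5, 0.1]
grip_width: 0.0424
```

```bash
python3 log.py;python3 snap.py g wrist top side
```

```text
11.175 q [ 43.3  31.9  21.3  79.7 -50.2 111.8  44.9] p [ 0.4629 -0.3397  0.2702] r [-179.94  -55.84   70.12] F [ 0.5 -0.5  0.1] g 0.0424
```

View pics/g_wrist.png

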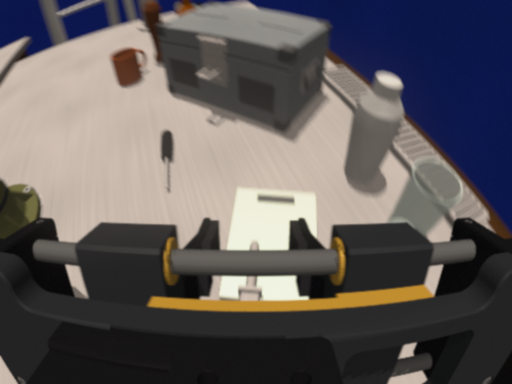

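View pics/g_side.png

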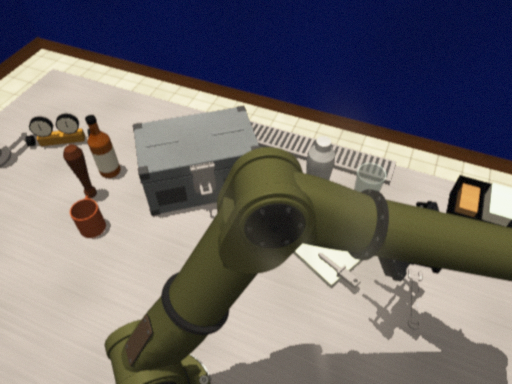

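Run:
```python
from plan import *
im=cv2.imread("pics/g_wrist.png"); cv2.imwrite("pics/g_w2.png",cv2.resize(im[200:310,190:330],None,fx=5,fy=5,interpolation=cv2.INTER_CUBIC))
p,Rm=cur(); z=Rm[:,2]; hg=np.array([.464,-.327,.040])
print("pre",hg-.11*z, shift(hg-.11*z-p,Rm)); 
ps=np.load("pics/g_wrist_pose.npy")
print((wproj(ps,[.5036,-.2197,.036])-[190,200])*5,(wproj(ps,hg+[0,0,.008])-[190,200])*5)
```

```text
pre [ 0.4332 -0.4125  0.102 ] [-6.0361 -0.0629  0.9544]
[309.6902 217.4881] [304.8166 578.4264]
```

View pics/g_w2.png

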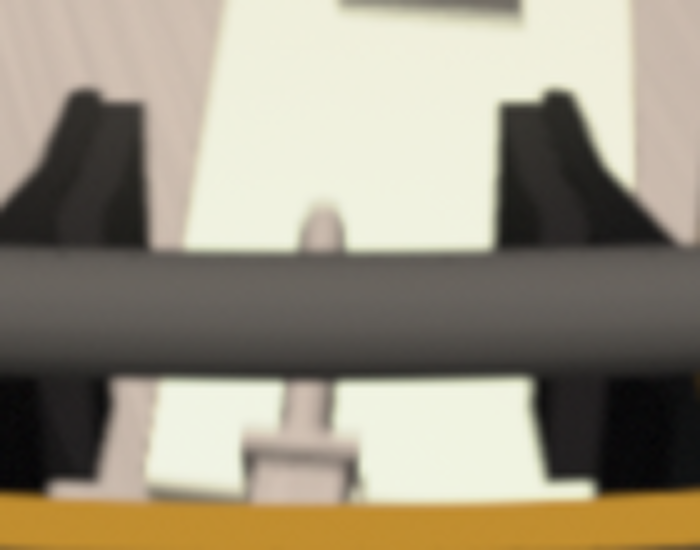

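Run:
```python
from plan import *
ps=np.load("pics/g_wrist_pose.npy"); c=lambda u,v:((u+.5)/5-.5+190,(v+.5)/5-.5+200)
a=wonz(ps,c(322,208),.035); b=wonz(ps,c(307,395),.043); s=wonz(ps,c(301,434),.050)
sl=wonz(ps,c(245,434),.05); sr=wonz(ps,c(357,434),.05); print(a,b,s,np.linalg.norm(sl-sr),np.linalg.norm(a-s))
for u in(a,):
  for v in(b,s): d=u-v; print(np.degrees(np.arctan2(d[1],d[0])))
```

```text
[ 0.508  -0.2165  0.035 ] [ 0.4823 -0.2756  0.043 ] [ 0.4761 -0.2885  0.05  ] 0.029601222647751814 0.08025435221890392
66.49614930135328
66.10162451648887
```

Emit:
{"fn": "carry_out", "kwargs": {
  "plan": [
    {"fingers": -1, "dx": -1, "dy": 0, "dz": 0, "rx": 0, "ry": 0, "rz": 0},
    {"fingers": -1, "dx": -1, "dy": 0, "dz": 0, "rx": 0, "ry": 0, "rz": 0},
    {"fingers": -1, "dx": -1, "dy": 0, "dz": 0, "rx": 0, "ry": 0, "rz": 0},
    {"fingers": -1, "dx": -1, "dy": 0, "dz": 0, "rx": 0, "ry": 0, "rz": 0},
    {"fingers": -1, "dx": -0.8, "dy": 0, "dz": 0, "rx": 0, "ry": 0, "rz": 0},
    {"fingers": -1, "dx": -0.6, "dy": 0, "dz": 0, "rx": 0, "ry": 0, "rz": 0},
    {"fingers": -1, "dx": 0, "dy": 0, "dz": 0, "rx": 0, "ry": 0, "rz": 0}
  ]
}}

```text
time_s: 12.2
tool_pos: [0.4311, -0.4261, 0.1371]
tool_rot: [-179.8, -55.6, 69.8]
force: [0.4, 0.4, 0.2]
grip_width: 0.0872
```

```bash
python3 log.py;python3 snap.py i wrist
python3 - <<'E'
from plan import *
im=cv2.imread("pics/i_wrist.png"); cv2.imwrite("pics/i_w2.png",cv2.resize(im[150:310,165:345],None,fx=4.4,fy=3.7,interpolation=cv2.INTER_CUBIC))
E
```

```text
12.2 q [ 50.   46.2  21.6  73.7 -48.9 109.7  55.3] p [ 0.4311 -0.4261  0.1371] r [-179.81  -55.6    69.78] F [0.4 0.4 0.2] g 0.0872
```

View pics/i_w2.png

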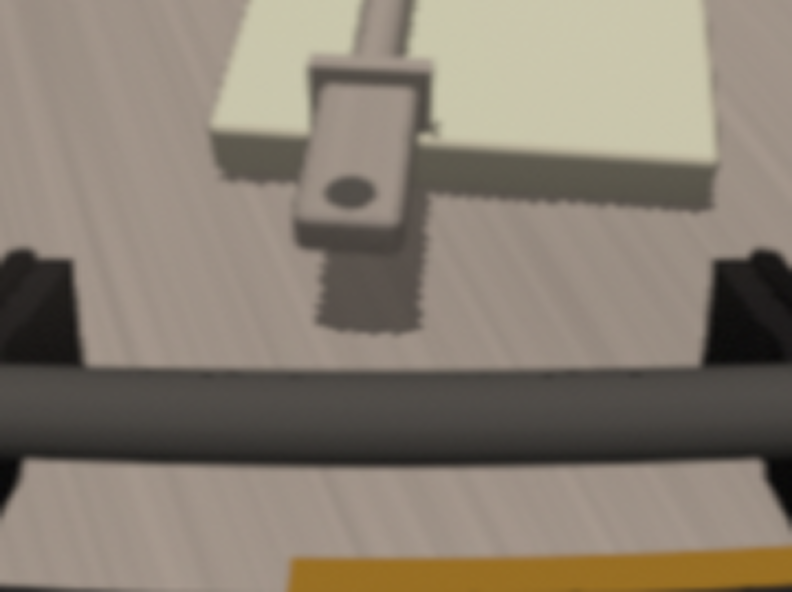

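Run:
```python
from plan import *
ps=np.load("pics/i_wrist_pose.npy"); c=lambda u,v:((u+.5)/4.4-.5+165,(v+.5)/3.7-.5+150)
f=[wonz(ps,c(322,82),.0455),wonz(ps,c(416,86),.0455)]; e=[wonz(ps,c(295,218),.050),wonz(ps,c(403,224),.050)]
s=[wonz(ps,c(311,56),.05),wonz(ps,c(432,60),.05)]
F,E_,S_=[sum(v)/2 for v in(f,e,s)]
print("widths",[np.linalg.norm(v[0]-v[1]) for v in(f,e,s)]); print(F,E_,S_)
for a,b in((F,E_),(S_,E_)):
    d=a-b; print(np.linalg.norm(d),np.degrees(np.arctan2(d[1],d[0])))
for v in (f,e,s):
    d=v[0]-v[1]; print("w az",np.degrees(np.arctan2(d[1],d[0]))-90)
```

```text
widths [np.float64(0.024120585688683676), np.float64(0.02459215531507971), np.float64(0.03113065671865093)]
[ 0.4725 -0.2962  0.0455] [ 0.4501 -0.3462  0.05  ] [ 0.4753 -0.2902  0.05  ]
0.05493548267223834 65.89468012040376
0.061450165533428844 65.75841694521702
w az 65.81325083597548
w az 65.29679496886197
w az 66.60179367359416
```

Run:
```python
from plan import *
p,Rm=cur(); Rg=grasp(60,65.9); z=Rg[:,2]; hg=np.array([.4606,-.3231,.040]); goal=hg+.015*z
print("turn",turn(Rm,Rg),"goal",goal,"pre",goal-.09*z,"shift to pre (current axes)",shift(goal-.09*z-p,Rm),"then dz",.09/.03)
```

```text
turn [-0.3372 -0.0214  0.2293] goal [ 0.4656 -0.3118  0.0315] pre [ 0.4354 -0.3795  0.0826] shift to pre (current axes) [-0.6806 -0.4114  2.2828] then dz 3.0
```

Emit:
{"fn": "carry_out", "kwargs": {
  "plan": [
    {"fingers": -1, "dx": -0.23, "dy": -0.14, "dz": 0.76, "rx": 0, "ry": 0, "rz": 0},
    {"fingers": -1, "dx": -0.23, "dy": -0.14, "dz": 0.76, "rx": 0, "ry": 0, "rz": 0},
    {"fingers": -1, "dx": -0.23, "dy": -0.14, "dz": 0.76, "rx": 0, "ry": 0, "rz": 0},
    {"fingers": -1, "dx": 0, "dy": 0, "dz": 0, "rx": -0.34, "ry": -0.02, "rz": 0.23},
    {"fingers": -1, "dx": 0, "dy": 0, "dz": 0, "rx": 0, "ry": 0, "rz": 0}
  ]
}}

```text
time_s: 12.88
tool_pos: [0.4346, -0.3798, 0.0833]
tool_rot: [179.9, -55.4, 66.0]
force: [-0.5, 0.1, -0.4]
grip_width: 0.0871
```

```bash
python3 log.py
python3 - <<'E'
from plan import *
p,Rm=cur(); Rg=grasp(60,65.9); z=Rg[:,2]; hg=np.array([.4606,-.3231,.040]); goal=hg+.015*z
print("turn",turn(Rm,Rg),"shift",shift(goal-p,Rm))
E
```

```text
12.875 q [ 47.6  43.7  21.5  85.1 -50.6 100.7  57.9] p [ 0.4346 -0.3798  0.0833] r [179.88 -55.4   65.97] F [-0.5  0.1 -0.4] g 0.0871
turn [0.0067 0.0003 0.0039] shift [-0.0073  0.0154  3.0296]
```

Emit:
{"fn": "carry_out", "kwargs": {
  "plan": [
    {"fingers": -1, "dx": 0, "dy": 0, "dz": 0.9, "rx": 0, "ry": 0, "rz": 0},
    {"fingers": -1, "dx": 0, "dy": 0, "dz": 0.9, "rx": 0, "ry": 0, "rz": 0},
    {"fingers": -1, "dx": 0, "dy": 0, "dz": 0.7, "rx": 0, "ry": 0, "rz": 0},
    {"fingers": -1, "dx": 0, "dy": 0, "dz": 0.5, "rx": 0, "ry": 0, "rz": 0},
    {"fingers": -1, "dx": 0, "dy": 0, "dz": 0, "rx": 0, "ry": 0, "rz": 0}
  ]
}}

```text
time_s: 13.5
tool_pos: [0.4655, -0.3112, 0.0307]
tool_rot: [-180.0, -55.5, 65.9]
force: [0.4, -0.9, -0.8]
grip_width: 0.0877
```

```bash
python3 log.py; python3 snap.py j wrist
python3 - <<'E'
from plan import *
im=cv2.imread("pics/j_wrist.png"); cv2.imwrite("pics/j_w2.png",cv2.resize(im[150:310,165:345],None,fx=4.4,fy=3.7,interpolation=cv2.INTER_CUBIC))
E
```

```text
13.5 q [ 43.2  43.5  19.3  92.9 -53.1  92.5  59.6] p [ 0.4655 -0.3112  0.0307] r [-179.97  -55.49   65.94] F [ 0.4 -0.9 -0.8] g 0.0877
```

View pics/j_w2.png

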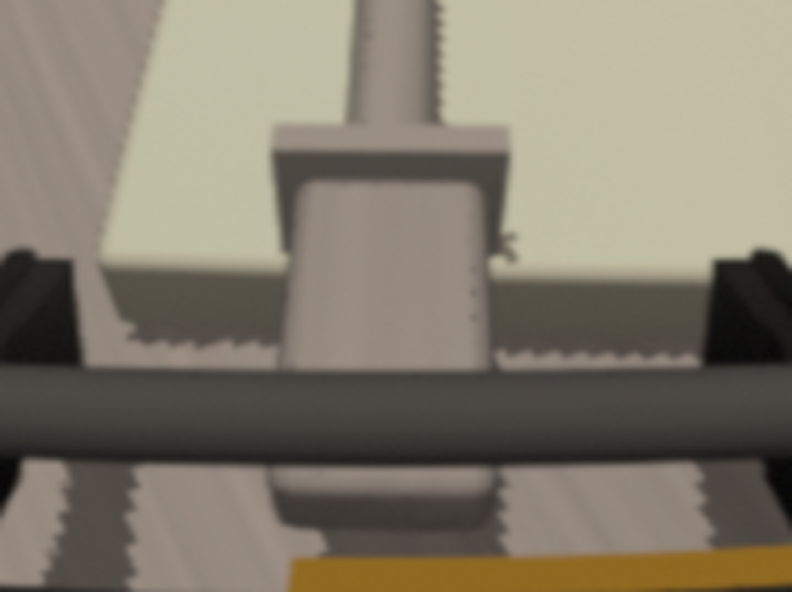

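Emit:
{"fn": "carry_out", "kwargs": {
  "plan": [
    {"fingers": 1, "dx": 0, "dy": 0, "dz": 0, "rx": 0, "ry": 0, "rz": 0},
    {"fingers": 1, "dx": 0, "dy": 0, "dz": 0, "rx": 0, "ry": 0, "rz": 0},
    {"fingers": 1, "dx": 0, "dy": 0, "dz": 0, "rx": 0, "ry": 0, "rz": 0},
    {"fingers": 1, "dx": 0, "dy": 0, "dz": 0, "rx": 0, "ry": 0, "rz": 0},
    {"fingers": 1, "dx": 0, "dy": 0, "dz": 0, "rx": 0, "ry": 0, "rz": 0},
    {"fingers": 1, "dx": 0, "dy": 0, "dz": 0, "rx": 0, "ry": 0, "rz": 0},
    {"fingers": 1, "dx": 0, "dy": 0, "dz": 0, "rx": 0, "ry": 0, "rz": 0}
  ],
  "force": 50
}}

```text
time_s: 14.42
tool_pos: [0.465, -0.3122, 0.0307]
tool_rot: [-180.0, -55.4, 65.9]
force: [-0.6, -0.2, 0.7]
grip_width: 0.0254
```

```bash
python3 log.py
python3 - <<'E'
from plan import *
p,Rm=cur(); print(shift([0,0,.18],Rm))
E
```

```text
14.425 q [ 43.3  43.5  19.4  92.9 -53.1  92.5  59.6] p [ 0.465  -0.3122  0.0307] r [-180.    -55.44   65.88] F [-0.6 -0.2  0.7] g 0.0254
[ 4.9412 -0.0002 -3.4036]
```

Emit:
{"fn": "carry_out", "kwargs": {
  "plan": [
    {"fingers": 1, "dx": 0.4, "dy": 0, "dz": -0.3, "rx": 0, "ry": 0, "rz": 0},
    {"fingers": 1, "dx": 0.82, "dy": 0, "dz": -0.57, "rx": 0, "ry": 0, "rz": 0},
    {"fingers": 1, "dx": 0.82, "dy": 0, "dz": -0.57, "rx": 0, "ry": 0, "rz": 0},
    {"fingers": 1, "dx": 0.82, "dy": 0, "dz": -0.57, "rx": 0, "ry": 0, "rz": 0},
    {"fingers": 1, "dx": 0.82, "dy": 0, "dz": -0.57, "rx": 0, "ry": 0, "rz": 0},
    {"fingers": 1, "dx": 0.82, "dy": 0, "dz": -0.57, "rx": 0, "ry": 0, "rz": 0},
    {"fingers": 1, "dx": 0.82, "dy": 0, "dz": -0.57, "rx": 0, "ry": 0, "rz": 0},
    {"fingers": 1, "dx": 0.82, "dy": 0, "dz": -0.57, "rx": 0, "ry": 0, "rz": 0}
  ]
}}

```text
time_s: 15.42
tool_pos: [0.4641, -0.3135, 0.2574]
tool_rot: [180.0, -55.4, 65.9]
force: [-0.1, -0.5, -0.7]
grip_width: 0.0255
```

```bash
python3 log.py; python3 snap.py k wrist; python3 fit2.py|head -1
cat > path.py <<'E'
from plan import *
import ik
from ik import fk2,LO,HI
from scipy.spatial.transform import Slerp
from scipy.optimize import least_squares
KP=json.load(open("kin2.json"))
def step(q,pos,Rm):
    lo,hi=LO+.005,HI-.005
    f=lambda x:np.r_[(fk2(x,KP)[1]-pos)*20,R.from_matrix(fk2(x,KP)[0]@Rm.T).as_rotvec()*4,.02*(x-q)]
    g=least_squares(f,np.clip(q,lo+1e-4,hi-1e-4),bounds=(lo,hi),max_nfev=40); return g.x,np.abs(g.fun[:6]).max()
def run(q,p0,R0,p1,R1,n=15):
    S=Slerp([0,1],R.from_matrix([R0,R1])); worst=0
    for i in range(1,n+1):
        s=i/n; q,e=step(q,p0+(p1-p0)*s,S(s).as_matrix()); worst=max(worst,e)
    return q,worst
E
python3 - <<'E'
from path import *
o=sensors.get_obs(); q=np.radians(o["qpos"]); p,Rm=cur(); Rf0=final(60,34)
print("direct turn",turn(Rm,Rf0))
hp=STAPLE+RC@[.003,0,0]+U*.036
for a in (25,30,34,37.5):
  Rf=final(60,a); tgt=hp+.015*Rf[:,2]+U*.11
  for mid in ([.46,-.31,.30],[.5,-.1,.32],[.55,-.2,.32],[.5,0,.32],[.55,0,.35]):
    mid=np.array(mid)
    qa,e1=run(q,p,Rm,mid,Rm); qb,e2=run(qa,mid,Rm,mid,Rf,24); qc,e3=run(qb,mid,Rf,tgt,Rf)
    print(a,mid,[round(x,3) for x in(e1,e2,e3)],np.degrees(qb).round().astype(int).tolist(),np.degrees(qc).round().astype(int).tolist())
E
```

```text
15.425 q [ 41.6  27.6  21.8  87.2 -51.  106.2  43.7] p [ 0.4641 -0.3135  0.2574] r [179.97 -55.41  65.9 ] F [-0.1 -0.5 -0.7] g 0.0255
[-0.0006 -0.0266  0.2517 -0.002   0.4644 -0.0018  0.5133  0.0001  0.369 ]
direct turn [  3.388   -2.9412 -14.9862]
25 [ 0.46 -0.31  0.3 ] [np.float64(0.0), np.float64(0.164), np.float64(0.097)] [-27, -17, 65, 105, -9, 69, 154] [16, -13, -27, 117, -17, 47, 112]
25 [ 0.5  -0.1   0.32] [np.float64(0.0), np.float64(0.0), np.float64(0.057)] [17, -17, 6, 113, -22, 64, 144] [13, -13, -24, 117, -16, 46, 111]
25 [ 0.55 -0.2   0.32] [np.float64(0.0), np.float64(0.001), np.float64(0.0)] [14, -5, 18, 104, -25, 66, 154] [3, -13, -16, 118, -13, 46, 108]
25 [0.5  0.   0.32] [np.float64(0.0), np.float64(0.221), np.float64(0.214)] [25, -17, -12, 112, -24, 65, 135] [7, -13, -20, 117, -14, 46, 109]
25 [0.55 0.   0.35] [np.float64(0.0), np.float64(0.0), np.float64(0.0)] [9, -15, -1, 109, -18, 62, 128] [4, -13, -17, 118, -13, 46, 108]
30 [ 0.46 -0.31  0.3 ] [np.float64(0.0), np.float64(0.416), np.float64(0.687)] [113, 21, -79, 92, -5, 76, 154] [17, -13, -26, 117, -21, 48, 
[... 1296 characters left out ...]
.31  0.3 ] [np.float64(0.0), np.float64(0.531), np.float64(0.71)] [107, 27, -79, 89, 1, 80, 154] [7, -11, -15, 116, -22, 50, 130]
37.5 [ 0.5  -0.1   0.32] [np.float64(0.0), np.float64(0.0), np.float64(0.0)] [-7, -16, 28, 111, -19, 68, 154] [-15, -12, 4, 117, -16, 49, 125]
37.5 [ 0.55 -0.2   0.32] [np.float64(0.0), np.float64(0.156), np.float64(0.391)] [102, 17, -79, 93, -10, 72, 154] [15, -11, -22, 116, -24, 50, 131]
37.5 [0.5  0.   0.32] [np.float64(0.0), np.float64(0.0), np.float64(0.0)] [18, -17, -4, 113, -27, 66, 149] [12, -11, -20, 116, -24, 50, 131]
37.5 [0.55 0.   0.35] [np.float64(0.0), np.float64(0.0), np.float64(0.0)] [12, -11, 0, 106, -24, 67, 145] [5, -11, -14, 116, -22, 50, 129]
```

View pics/k_wrist.png

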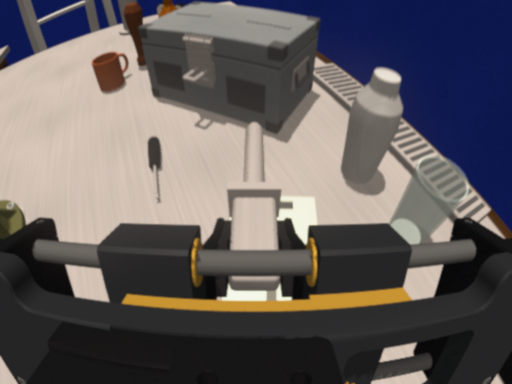

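Run:
```python
from plan import *
ps=np.load("pics/k_wrist_pose.npy"); Rm=R.from_euler('xyz',ps[3:],degrees=True).as_matrix()
for t in (57,60,63):
    T=np.radians(t); d=np.array([np.cos(T),0,np.sin(T)]); n=np.array([np.sin(T),0,-np.cos(T)]) # n = pin +x
    w=lambda v: wproj(ps,ps[:3]+Rm@v)
    H=np.array([0,0,-.015]); o=H+.036*d
    print(t,"tip end",w(o+.080*d),"shoulder top edge",w(o+.013*n+[0,.016,0]),w(o+.013*n-[0,.016,0]),"handle-shoulder",w(o+.013*n-.006*d))
im=cv2.imread("pics/k_wrist.png"); cv2.imwrite("pics/k_w2.png",cv2.resize(im[110:240,200:310],None,fx=4.5,fy=4.5,interpolation=cv2.INTER_CUBIC))
p,Rm=cur(); print("shift to mid",shift(np.array([.55,0,.35])-p,Rm)); print("turn",turn(Rm,final(60,36)))
```

```text
57 tip end [253.2521 120.2875] shoulder top edge [280.0582 181.3324] [226.1059 181.3424] handle-shoulder [253.0623 188.9385]
60 tip end [253.2601 126.3174] shoulder top edge [279.7883 182.7137] [226.3896 182.7232] handle-shoulder [253.0687 189.911 ]
63 tip end [253.2676 132.3943] shoulder top edge [279.5299 184.2235] [226.6612 184.2325] handle-shoulder [253.075  191.0082]
shift to mid [ 8.5181 -1.6686  7.1501]
turn [  3.4262  -2.7772 -15.1593]
```

View pics/k_w2.png

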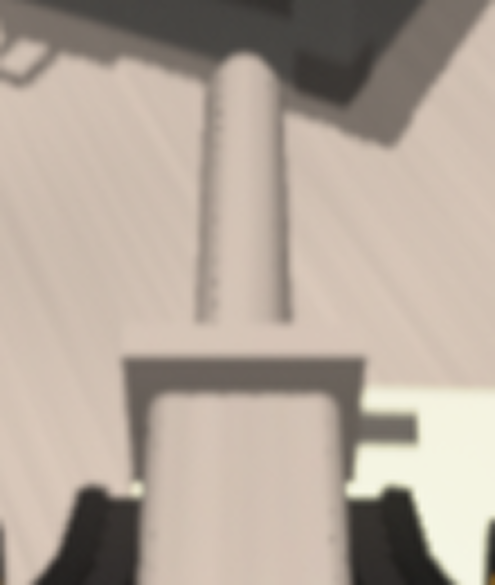

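Emit:
{"fn": "carry_out", "kwargs": {
  "plan": [
    {"fingers": 1, "dx": 0.85, "dy": -0.17, "dz": 0.72, "rx": 0, "ry": 0, "rz": 0},
    {"fingers": 1, "dx": 0.85, "dy": -0.17, "dz": 0.72, "rx": 0, "ry": 0, "rz": 0},
    {"fingers": 1, "dx": 0.85, "dy": -0.17, "dz": 0.72, "rx": 0, "ry": 0, "rz": 0},
    {"fingers": 1, "dx": 0.85, "dy": -0.17, "dz": 0.72, "rx": 0, "ry": 0, "rz": 0},
    {"fingers": 1, "dx": 0.85, "dy": -0.17, "dz": 0.72, "rx": 0, "ry": 0, "rz": 0},
    {"fingers": 1, "dx": 0.85, "dy": -0.17, "dz": 0.72, "rx": 0, "ry": 0, "rz": 0},
    {"fingers": 1, "dx": 0.85, "dy": -0.17, "dz": 0.72, "rx": 0, "ry": 0, "rz": 0},
    {"fingers": 1, "dx": 0.85, "dy": -0.17, "dz": 0.72, "rx": 0, "ry": 0, "rz": 0},
    {"fingers": 1, "dx": 0.85, "dy": -0.17, "dz": 0.72, "rx": 0, "ry": 0, "rz": 0},
    {"fingers": 1, "dx": 0.85, "dy": -0.17, "dz": 0.72, "rx": 0, "ry": 0, "rz": 0}
  ]
}}

```text
time_s: 16.73
tool_pos: [0.5493, 0.0027, 0.3434]
tool_rot: [-180.0, -55.4, 65.9]
force: [1.0, -0.5, -1.3]
grip_width: 0.0257
```

```bash
python3 log.py
python3 - <<'E'
from path import *
q=np.radians(sensors.get_obs()["qpos"]); p,Rm=cur(); Rf=final(60,36); print(turn(Rm,Rf))
print(run(q,p,Rm,p,Rf,24)[1])
E
```

```text
16.725 q [ 20.    2.1  10.1 106.6 -55.7  84.3  18.8] p [0.5493 0.0027 0.3434] r [-179.99  -55.42   65.89] F [ 1.  -0.5 -1.3] g 0.0257
[  3.4234  -2.8186 -15.1806]
1.410895686169569e-05
```

Emit:
{"fn": "carry_out", "kwargs": {
  "plan": [
    {"fingers": 1, "dx": 0, "dy": 0, "dz": 0, "rx": 0.2, "ry": -0.165, "rz": -0.89},
    {"fingers": 1, "dx": 0, "dy": 0, "dz": 0, "rx": 0.2, "ry": -0.165, "rz": -0.89},
    {"fingers": 1, "dx": 0, "dy": 0, "dz": 0, "rx": 0.2, "ry": -0.165, "rz": -0.89},
    {"fingers": 1, "dx": 0, "dy": 0, "dz": 0, "rx": 0.2, "ry": -0.165, "rz": -0.89},
    {"fingers": 1, "dx": 0, "dy": 0, "dz": 0, "rx": 0.2, "ry": -0.165, "rz": -0.89},
    {"fingers": 1, "dx": 0, "dy": 0, "dz": 0, "rx": 0.2, "ry": -0.165, "rz": -0.89},
    {"fingers": 1, "dx": 0, "dy": 0, "dz": 0, "rx": 0.2, "ry": -0.165, "rz": -0.89},
    {"fingers": 1, "dx": 0, "dy": 0, "dz": 0, "rx": 0.2, "ry": -0.165, "rz": -0.89},
    {"fingers": 1, "dx": 0, "dy": 0, "dz": 0, "rx": 0.2, "ry": -0.165, "rz": -0.89}
  ]
}}

```text
time_s: 17.85
tool_pos: [0.5491, 0.0016, 0.3431]
tool_rot: [146.4, -7.4, 151.3]
force: [-0.3, -0.1, -0.9]
grip_width: 0.0254
```

```bash
python3 log.py
python3 - <<'E'
from path import *
q=np.radians(sensors.get_obs()["qpos"]); p,Rm=cur(); Rf=final(60,36); print(turn(Rm,Rf))
print(run(q,p,Rm,p,Rf,24)[1])
E
```

```text
17.85 q [ 15.1   1.7   4.2  96.1 -34.6  84.5  82.4] p [0.5491 0.0016 0.3431] r [146.36  -7.42 151.31] F [-0.3 -0.1 -0.9] g 0.0254
[ 1.6153 -1.324  -7.1456]
6.726015956706794e-06
```

Emit:
{"fn": "carry_out", "kwargs": {
  "plan": [
    {"fingers": 1, "dx": 0, "dy": 0, "dz": 0, "rx": 0.2, "ry": -0.165, "rz": -0.89},
    {"fingers": 1, "dx": 0, "dy": 0, "dz": 0, "rx": 0.2, "ry": -0.165, "rz": -0.89},
    {"fingers": 1, "dx": 0, "dy": 0, "dz": 0, "rx": 0.2, "ry": -0.165, "rz": -0.89},
    {"fingers": 1, "dx": 0, "dy": 0, "dz": 0, "rx": 0.2, "ry": -0.165, "rz": -0.89},
    {"fingers": 1, "dx": 0, "dy": 0, "dz": 0, "rx": 0.2, "ry": -0.165, "rz": -0.89},
    {"fingers": 1, "dx": 0, "dy": 0, "dz": 0, "rx": 0.2, "ry": -0.165, "rz": -0.89},
    {"fingers": 1, "dx": 0, "dy": 0, "dz": 0, "rx": 0.2, "ry": -0.165, "rz": -0.89},
    {"fingers": 1, "dx": 0, "dy": 0, "dz": 0, "rx": 0.2, "ry": -0.165, "rz": -0.89},
    {"fingers": 1, "dx": 0, "dy": 0, "dz": 0, "rx": 0, "ry": 0, "rz": 0}
  ]
}}

```text
time_s: 18.98
tool_pos: [0.5483, 0.0021, 0.343]
tool_rot: [179.4, 30.0, -144.7]
force: [-0.3, -0.5, -1.9]
grip_width: 0.0255
```

```bash
python3 log.py; python3 snap.py l side wrist
python3 - <<'E'
from path import *
q=np.radians(sensors.get_obs()["qpos"]); p,Rm=cur(); Rf=final(60,36); print("turn",turn(Rm,Rf))
hp=STAPLE+RC@[.003,0,0]+U*.036+.0006*-Rf[:,1]; fin=hp+.015*Rf[:,2]; tgt=fin+U*.115
print("fin",fin,"shift",shift(tgt-p,Rm)); qa,e=run(q,p,Rm,tgt,Rf); print(e,np.degrees(qa).round())
qb,e=run(qa,tgt,Rf,fin,Rf); print(e,np.degrees(qb).round())
E
```

```text
18.975 q [ 10.  -12.1   1.1 107.1 -23.6  65.7 142.7] p [0.5483 0.0021 0.343 ] r [ 179.41   29.97 -144.74] F [-0.3 -0.5 -1.9] g 0.0255
turn [ 0.0205 -0.0023 -0.0727]
fin [0.5445 0.158  0.1425] shift [-1.0598  4.3065  3.9529]
5.134298357219443e-06 [  4. -11. -13. 116. -21.  50. 126.]
3.2064286300029085e-06 [  3.  -5. -13. 125. -24.  35. 132.]
```

View pics/l_side.png

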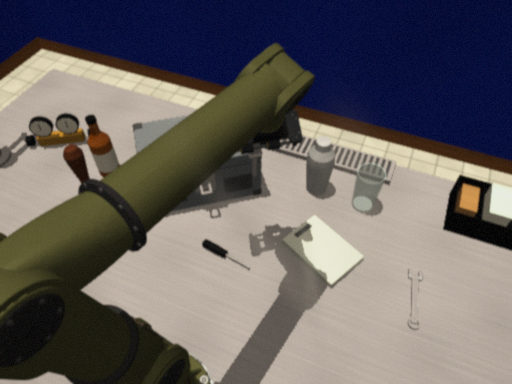

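View pics/l_wrist.png

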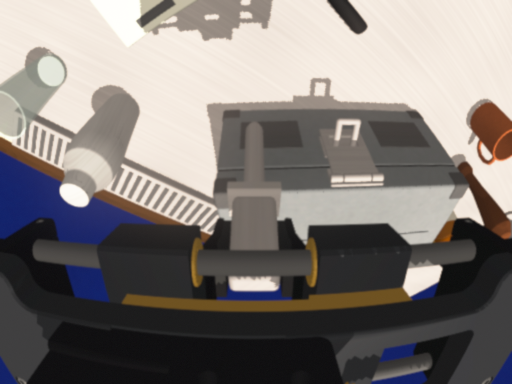

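Emit:
{"fn": "carry_out", "kwargs": {
  "plan": [
    {"fingers": 1, "dx": 0, "dy": 0, "dz": 0, "rx": 0.02, "ry": 0, "rz": -0.07},
    {"fingers": 1, "dx": -0.18, "dy": 0.72, "dz": 0.66, "rx": 0, "ry": 0, "rz": 0},
    {"fingers": 1, "dx": -0.18, "dy": 0.72, "dz": 0.66, "rx": 0, "ry": 0, "rz": 0},
    {"fingers": 1, "dx": -0.18, "dy": 0.72, "dz": 0.66, "rx": 0, "ry": 0, "rz": 0},
    {"fingers": 1, "dx": -0.18, "dy": 0.72, "dz": 0.66, "rx": 0, "ry": 0, "rz": 0},
    {"fingers": 1, "dx": -0.18, "dy": 0.72, "dz": 0.66, "rx": 0, "ry": 0, "rz": 0},
    {"fingers": 1, "dx": -0.18, "dy": 0.72, "dz": 0.66, "rx": 0, "ry": 0, "rz": 0},
    {"fingers": 1, "dx": 0, "dy": 0, "dz": 0, "rx": 0, "ry": 0, "rz": 0}
  ]
}}

```text
time_s: 20.08
tool_pos: [0.5427, 0.16, 0.2543]
tool_rot: [180.0, 29.8, -143.7]
force: [0.2, -0.6, -1.3]
grip_width: 0.0255
```

```bash
python3 log.py; python3 snap.py m side wrist
python3 - <<'E'
from plan import *
p,Rm=cur(); Rf=final(60,36); print("turn",turn(Rm,Rf)); fin=np.array([.5445,.158,.1425]); print("shift to +.115",shift(fin+U*.115-p,Rm),"down per .03",shift(-U*.03,Rm))
im=cv2.imread("pics/m_wrist.png"); cv2.imwrite("pics/m_w2.png",cv2.resize(im[80:240,180:330],None,fx=3.7,fy=3.7,interpolation=cv2.INTER_CUBIC))
im=cv2.imread("pics/m_side.png"); cv2.imwrite("pics/m_s2.png",cv2.resize(im[100:240,120:290],None,fx=4,fy=4,interpolation=cv2.INTER_CUBIC))
ps=np.load("pics/m_wrist_pose.npy")
c=lambda v:(v-[180,80])*3.7
print("pred tip", c(wproj(ps,p+Rm@(np.array([0,.0006,-.015])+.116*np.array([.5,0,.866])))))
for x,y in((-.15,.0085),(-.15,-.0085),(-.118,.0085),(-.118,-.0085)): print("staple",c(wproj(ps,ch(x,y,.1195))))
E
```

```text
20.075 q [  4.  -11.9 -13.2 116.7 -20.7  49.5 126.7] p [0.5427 0.16   0.2543] r [ 179.97   29.83 -143.71] F [ 0.2 -0.6 -1.3] g 0.0255
turn [-0.0049 -0.0015  0.0103]
shift to +.115 [-0.0373  0.0189 -0.0323] down per .03 [0.4998 0.0016 0.8662]
pred tip [267.9761 173.4076]
staple [305.3271  52.5895]
staple [234.9529  54.0375]
staple [306.1238 161.9738]
staple [240.3025 163.2224]
```

View pics/m_w2.png

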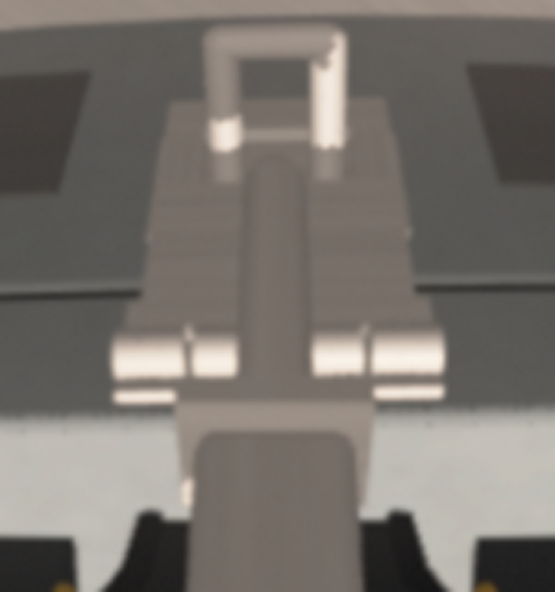

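View pics/m_s2.png

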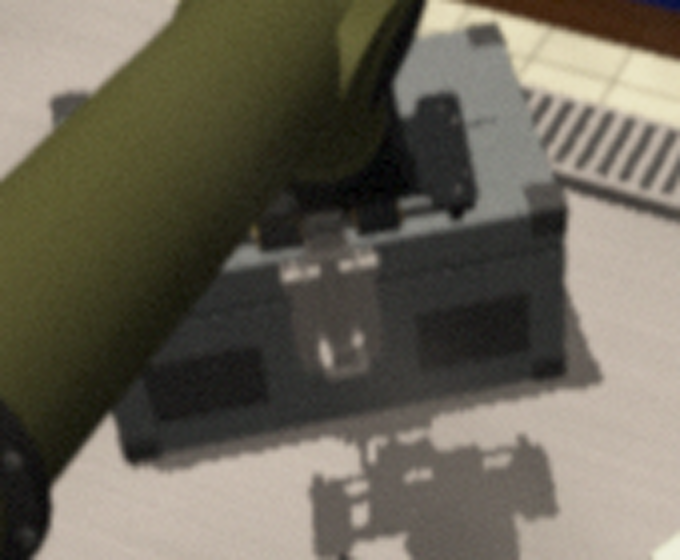

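Emit:
{"fn": "carry_out", "kwargs": {
  "plan": [
    {"fingers": 1, "dx": 0.2, "dy": -0.01, "dz": 0.35, "rx": 0, "ry": 0, "rz": 0},
    {"fingers": 1, "dx": 0.2, "dy": 0, "dz": 0.35, "rx": 0, "ry": 0, "rz": 0},
    {"fingers": 1, "dx": 0.1, "dy": 0, "dz": 0.175, "rx": 0, "ry": 0, "rz": 0},
    {"fingers": 1, "dx": 0, "dy": 0, "dz": 0, "rx": 0, "ry": 0, "rz": 0}
  ]
}}

```text
time_s: 20.68
tool_pos: [0.544, 0.1573, 0.2248]
tool_rot: [-179.9, 29.9, -143.9]
force: [-0.4, -0.3, -1.1]
grip_width: 0.0255
```

```bash
python3 log.py; python3 snap.py n wrist
python3 - <<'E'
from plan import *
im=cv2.imread("pics/n_wrist.png"); cv2.imwrite("pics/n_w2.png",cv2.resize(im[60:220,180:330],None,fx=3.7,fy=3.7,interpolation=cv2.INTER_CUBIC))
ps=np.load("pics/n_wrist_pose.npy");p,Rm=cur()
c=lambda v:(v-[180,60])*3.7
print("pred tip", c(wproj(ps,p+Rm@(np.array([0,.0006,-.015])+.116*np.array([.5,0,.866])))))
for x,y in((-.15,.0085),(-.15,-.0085),(-.118,.0085),(-.118,-.0085)): print("staple",c(wproj(ps,ch(x,y,.1195))))
E
```

```text
20.675 q [  3.8 -10.6 -13.1 119.2 -21.4  45.8 128. ] p [0.544  0.1573 0.2248] r [-179.94   29.93 -143.89] F [-0.4 -0.3 -1.1] g 0.0255
pred tip [272.8724 249.2704]
staple [312.7698 191.7453]
staple [235.177  193.3376]
staple [313.1396 307.6517]
staple [241.3568 309.0098]
```

View pics/n_w2.png

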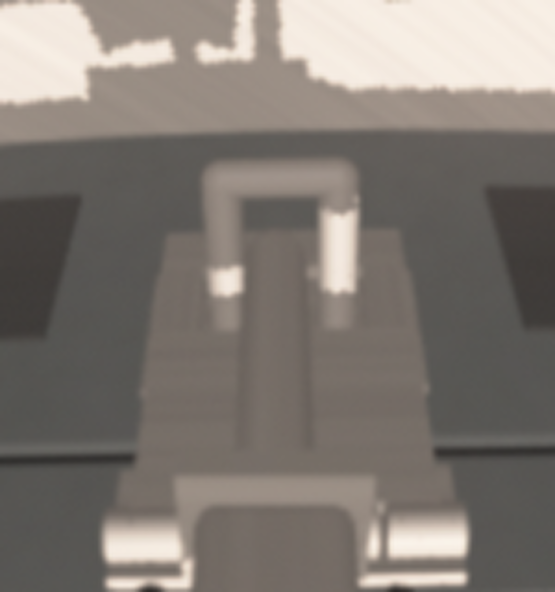

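Emit:
{"fn": "carry_out", "kwargs": {
  "plan": [
    {"fingers": 1, "dx": 0, "dy": 0.025, "dz": 0, "rx": 0, "ry": 0, "rz": 0},
    {"fingers": 1, "dx": 0, "dy": 0, "dz": 0, "rx": 0, "ry": 0, "rz": 0},
    {"fingers": 1, "dx": 0, "dy": 0, "dz": 0, "rx": 0, "ry": 0, "rz": 0},
    {"fingers": 1, "dx": 0, "dy": 0, "dz": 0, "rx": 0, "ry": 0, "rz": 0}
  ]
}}

```text
time_s: 21.22
tool_pos: [0.5441, 0.1581, 0.226]
tool_rot: [-179.9, 30.0, -143.8]
force: [0.2, 0.0, -1.8]
grip_width: 0.0258
```

```bash
python3 log.py; python3 snap.py o wrist; python3 log.py
python3 - <<'E'
from plan import *
im=cv2.imread("pics/o_wrist.png"); cv2.imwrite("pics/o_w2.png",cv2.resize(im[90:150,220:290],None,fx=8,fy=8,interpolation=cv2.INTER_CUBIC))
E
```

```text
21.225 q [  3.8 -10.7 -13.2 119.1 -21.4  45.8 127.9] p [0.5441 0.1581 0.226 ] r [-179.87   30.01 -143.84] F [ 0.2  0.  -1.8] g 0.0258
21.275 q [  3.8 -10.7 -13.2 119.1 -21.4  45.8 127.9] p [0.544  0.1581 0.2259] r [-179.87   30.01 -143.84] F [-0.  -0.4 -1.9] g 0.0252
```

View pics/o_w2.png

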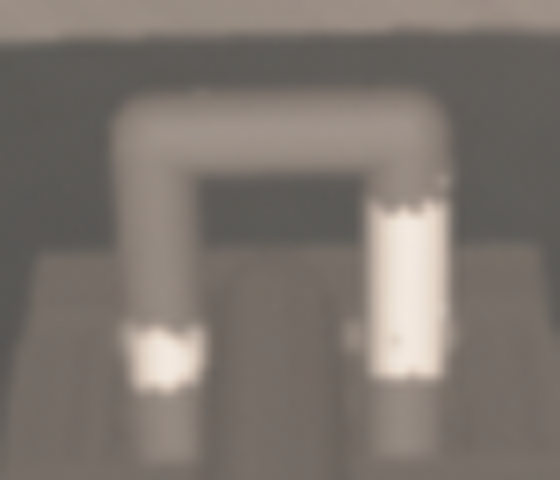

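Emit:
{"fn": "carry_out", "kwargs": {
  "plan": [
    {"fingers": 1, "dx": 0.1, "dy": 0.02, "dz": 0.173, "rx": 0, "ry": 0, "rz": 0},
    {"fingers": 1, "dx": 0.1, "dy": 0, "dz": 0.173, "rx": 0, "ry": 0, "rz": 0},
    {"fingers": 1, "dx": 0.1, "dy": 0, "dz": 0.173, "rx": 0, "ry": 0, "rz": 0},
    {"fingers": 1, "dx": 0, "dy": 0, "dz": 0, "rx": 0, "ry": 0, "rz": 0}
  ]
}}

```text
time_s: 21.78
tool_pos: [0.5431, 0.1585, 0.2067]
tool_rot: [-179.9, 29.9, -143.9]
force: [0.1, 0.5, -1.1]
grip_width: 0.0254
```

```bash
python3 log.py; python3 snap.py q wrist
python3 - <<'E'
from plan import *
im=cv2.imread("pics/q_wrist.png"); cv2.imwrite("pics/q_w2.png",cv2.resize(im[90:170,210:300],None,fx=7,fy=7,interpolation=cv2.INTER_CUBIC))
E
```

```text
21.775 q [  3.6  -9.8 -13.2 120.7 -21.9  43.5 128.6] p [0.5431 0.1585 0.2067] r [-179.94   29.92 -143.87] F [ 0.1  0.5 -1.1] g 0.0254
```

View pics/q_w2.png

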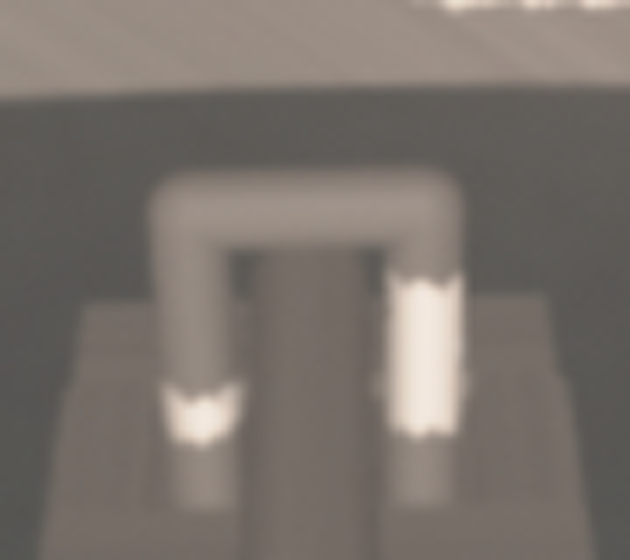

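Emit:
{"fn": "carry_out", "kwargs": {
  "plan": [
    {"fingers": 1, "dx": 0.15, "dy": 0, "dz": 0.26, "rx": 0, "ry": 0, "rz": 0},
    {"fingers": 1, "dx": 0.15, "dy": 0, "dz": 0.26, "rx": 0, "ry": 0, "rz": 0},
    {"fingers": 1, "dx": 0.15, "dy": 0, "dz": 0.26, "rx": 0, "ry": 0, "rz": 0},
    {"fingers": 1, "dx": 0, "dy": 0, "dz": 0, "rx": 0, "ry": 0, "rz": 0}
  ]
}}

```text
time_s: 22.32
tool_pos: [0.5429, 0.1584, 0.1793]
tool_rot: [-180.0, 29.9, -143.9]
force: [0.4, -0.7, -2.2]
grip_width: 0.0252
```

```bash
python3 log.py; python3 snap.py r wrist
python3 - <<'E'
from plan import *
im=cv2.imread("pics/r_wrist.png"); cv2.imwrite("pics/r_w2.png",cv2.resize(im[80:240,180:330],None,fx=3.7,fy=3.7,interpolation=cv2.INTER_CUBIC))
E
```

```text
22.325 q [  3.3  -8.3 -13.3 122.7 -22.7  40.1 130. ] p [0.5429 0.1584 0.1793] r [-179.96   29.88 -143.88] F [ 0.4 -0.7 -2.2] g 0.0252
```

View pics/r_w2.png

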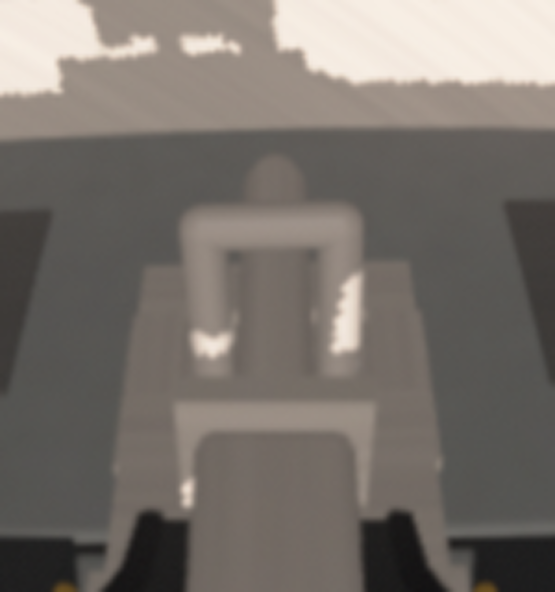

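Emit:
{"fn": "carry_out", "kwargs": {
  "plan": [
    {"fingers": 1, "dx": 0.15, "dy": 0, "dz": 0.26, "rx": 0, "ry": 0, "rz": 0},
    {"fingers": 1, "dx": 0.15, "dy": 0, "dz": 0.26, "rx": 0, "ry": 0, "rz": 0},
    {"fingers": 1, "dx": 0.15, "dy": 0, "dz": 0.26, "rx": 0, "ry": 0, "rz": 0},
    {"fingers": 1, "dx": 0.08, "dy": 0, "dz": 0.14, "rx": 0, "ry": 0, "rz": 0},
    {"fingers": 1, "dx": 0, "dy": 0, "dz": 0, "rx": 0, "ry": 0, "rz": 0}
  ]
}}

```text
time_s: 23.0
tool_pos: [0.5434, 0.1585, 0.1483]
tool_rot: [-179.9, 30.0, -143.9]
force: [0.4, 0.2, -0.2]
grip_width: 0.0257
```

```bash
python3 log.py; python3 snap.py s wrist
python3 - <<'E'
from plan import *
im=cv2.imread("pics/s_wrist.png"); cv2.imwrite("pics/s_w2.png",cv2.resize(im[80:240,180:330],None,fx=3.7,fy=3.7,interpolation=cv2.INTER_CUBIC))
E
```

```text
23.0 q [  2.9  -6.2 -13.3 124.8 -23.9  36.  131.8] p [0.5434 0.1585 0.1483] r [-179.92   29.95 -143.86] F [ 0.4  0.2 -0.2] g 0.0257
```

View pics/s_w2.png

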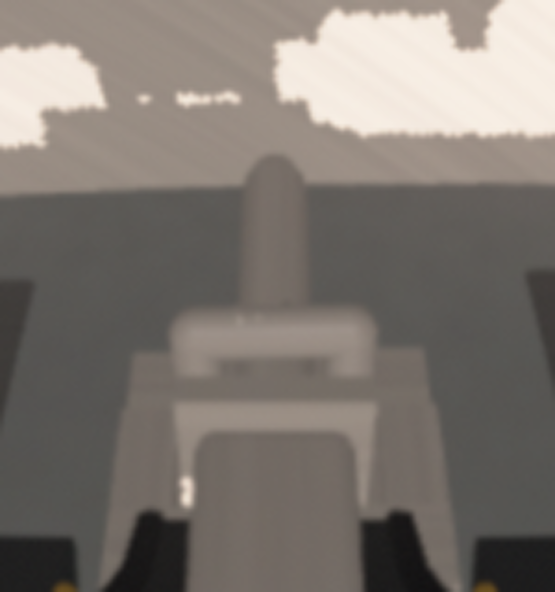

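Shoulder is about 5–6 mm above the staple; lower in small steps watching the force.

Emit:
{"fn": "carry_out", "kwargs": {
  "plan": [
    {"fingers": 1, "dx": 0.05, "dy": 0, "dz": 0.087, "rx": 0, "ry": 0, "rz": 0},
    {"fingers": 1, "dx": 0.02, "dy": 0, "dz": 0.035, "rx": 0, "ry": 0, "rz": 0},
    {"fingers": 1, "dx": 0, "dy": 0, "dz": 0, "rx": 0, "ry": 0, "rz": 0}
  ]
}}

```text
time_s: 23.42
tool_pos: [0.5437, 0.1585, 0.1447]
tool_rot: [-179.9, 30.0, -143.8]
force: [0.1, -0.5, -1.6]
grip_width: 0.0254
```

Emit:
{"fn": "carry_out", "kwargs": {
  "plan": [
    {"fingers": 1, "dx": 0.015, "dy": 0, "dz": 0.026, "rx": 0, "ry": 0, "rz": 0},
    {"fingers": 1, "dx": 0.015, "dy": 0, "dz": 0.026, "rx": 0, "ry": 0, "rz": 0}
  ]
}}

```text
time_s: 23.68
tool_pos: [0.5441, 0.1586, 0.1436]
tool_rot: [-179.9, 30.1, -143.8]
force: [-2.7, -0.5, 4.9]
grip_width: 0.0257
```

```bash
python3 log.py; python3 snap.py t wrist
python3 - <<'E'
from plan import *
im=cv2.imread("pics/t_wrist.png"); cv2.imwrite("pics/t_w2.png",cv2.resize(im[80:240,180:330],None,fx=3.7,fy=3.7,interpolation=cv2.INTER_CUBIC))
E
```

```text
23.675 q [  2.9  -5.8 -13.3 125.1 -24.1  35.3 132.2] p [0.5441 0.1586 0.1436] r [-179.86   30.06 -143.84] F [-2.7 -0.5  4.9] g 0.0257
```

View pics/t_w2.png

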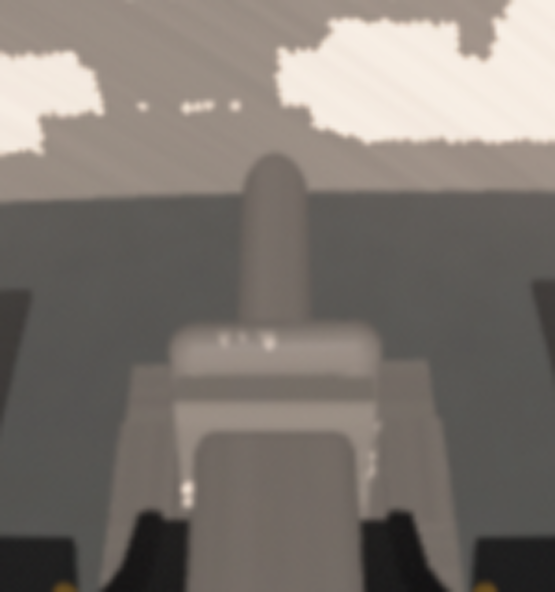

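Emit:
{"fn": "carry_out", "kwargs": {
  "plan": [
    {"fingers": 0.2, "dx": 0, "dy": 0, "dz": 0, "rx": 0, "ry": 0, "rz": 0},
    {"fingers": 0, "dx": 0, "dy": 0, "dz": 0, "rx": 0, "ry": 0, "rz": 0},
    {"fingers": 0, "dx": 0, "dy": 0, "dz": 0, "rx": 0, "ry": 0, "rz": 0},
    {"fingers": 0, "dx": 0, "dy": 0, "dz": 0, "rx": 0, "ry": 0, "rz": 0}
  ]
}}

```text
time_s: 24.22
tool_pos: [0.5438, 0.1585, 0.1429]
tool_rot: [-179.9, 30.0, -143.8]
force: [-1.0, -0.0, 0.6]
grip_width: 0.0432
```

```bash
python3 log.py; python3 snap.py u wrist
python3 - <<'E'
from plan import *
im=cv2.imread("pics/u_wrist.png"); cv2.imwrite("pics/u_w2.png",cv2.resize(im[80:240,180:330],None,fx=3.7,fy=3.7,interpolation=cv2.INTER_CUBIC))
E
```

```text
24.225 q [  2.9  -5.8 -13.3 125.1 -24.1  35.2 132.2] p [0.5438 0.1585 0.1429] r [-179.88   30.   -143.85] F [-1.  -0.   0.6] g 0.0432
```

View pics/u_w2.png

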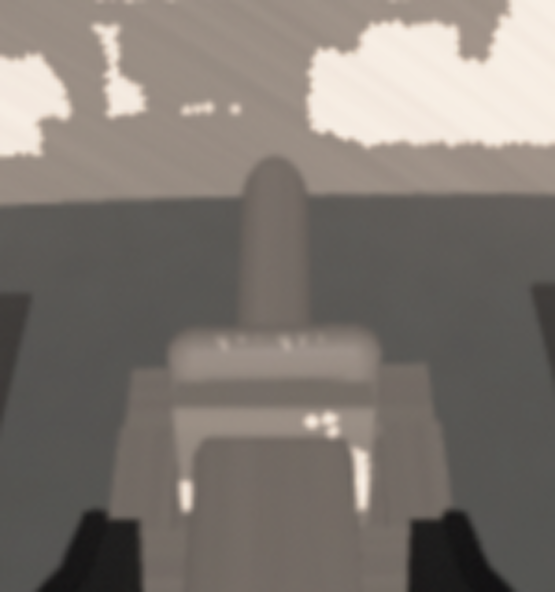

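Emit:
{"fn": "carry_out", "kwargs": {
  "plan": [
    {"fingers": 0, "dx": 0, "dy": 0, "dz": -0.4, "rx": 0, "ry": 0, "rz": 0},
    {"fingers": 0, "dx": 0, "dy": 0, "dz": -0.6, "rx": 0, "ry": 0, "rz": 0},
    {"fingers": 0, "dx": 0, "dy": 0, "dz": -0.8, "rx": 0, "ry": 0, "rz": 0},
    {"fingers": 0, "dx": 0, "dy": 0, "dz": 0, "rx": 0, "ry": 0, "rz": 0}
  ]
}}

```text
time_s: 24.78
tool_pos: [0.523, 0.1421, 0.1924]
tool_rot: [-179.7, 30.2, -143.8]
force: [0.4, 0.8, -0.6]
grip_width: 0.0433
```

```bash
python3 log.py; python3 snap.py v wrist side
```

```text
24.775 q [  4.  -12.3 -11.8 124.5 -23.9  42.6 132.1] p [0.523  0.1421 0.1924] r [-179.7    30.22 -143.83] F [ 0.4  0.8 -0.6] g 0.0433
```

View pics/v_wrist.png

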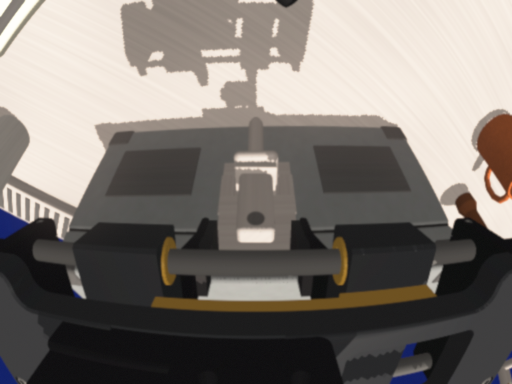

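Emit:
{"fn": "carry_out", "kwargs": {
  "plan": [
    {"fingers": 0, "dx": -0.5, "dy": 0, "dz": -0.87, "rx": 0, "ry": 0, "rz": 0},
    {"fingers": 0, "dx": -0.5, "dy": 0, "dz": -0.87, "rx": 0, "ry": 0, "rz": 0},
    {"fingers": 0, "dx": -0.5, "dy": 0, "dz": -0.87, "rx": 0, "ry": 0, "rz": 0},
    {"fingers": 0, "dx": -0.5, "dy": 0, "dz": -0.87, "rx": 0, "ry": 0, "rz": 0},
    {"fingers": 0, "dx": -0.2, "dy": -1, "dz": -0.3, "rx": 0, "ry": 0, "rz": 0},
    {"fingers": 0, "dx": -0.2, "dy": -1, "dz": -0.3, "rx": 0, "ry": 0, "rz": 0},
    {"fingers": 0, "dx": -0.2, "dy": -1, "dz": -0.3, "rx": 0, "ry": 0, "rz": 0},
    {"fingers": 0, "dx": 0, "dy": -1, "dz": 0, "rx": 0, "ry": 0, "rz": 0},
    {"fingers": 0, "dx": 0, "dy": -1, "dz": 0, "rx": 0, "ry": 0, "rz": 0},
    {"fingers": 0, "dx": 0, "dy": -1, "dz": 0, "rx": 0, "ry": 0, "rz": 0},
    {"fingers": 0, "dx": 0, "dy": -1, "dz": 0, "rx": 0, "ry": 0, "rz": 0},
    {"fingers": 0, "dx": 0, "dy": 0, "dz": 0, "rx": 0, "ry": 0, "rz": 0}
  ]
}}

```text
time_s: 26.38
tool_pos: [0.6477, -0.0282, 0.3404]
tool_rot: [180.0, 29.8, -144.1]
force: [0.2, -0.0, 0.7]
grip_width: 0.0433
```

```bash
python3 log.py; python3 snap.py w side wrist top
python3 - <<'E'
from h import *
im=cv2.imread("pics/w_side.png"); cv2.imwrite("pics/w_s2.png",cv2.resize(im[100:240,120:290],None,fx=4,fy=4,interpolation=cv2.INTER_CUBIC))
E
```

```text
26.375 q [ 10.9   0.8   1.4  95.6 -24.2  64.8 145. ] p [ 0.6477 -0.0282  0.3404] r [ 180.     29.85 -144.1 ] F [ 0.2 -0.   0.7] g 0.0433
```

View pics/w_s2.png

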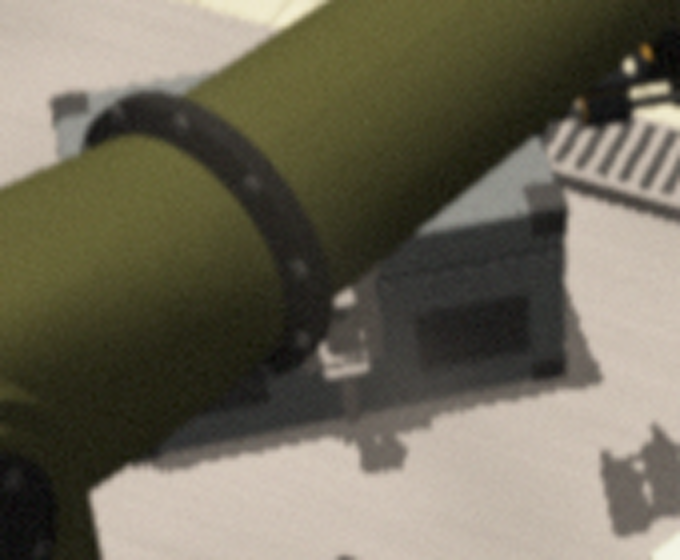

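View pics/w_wrist.png

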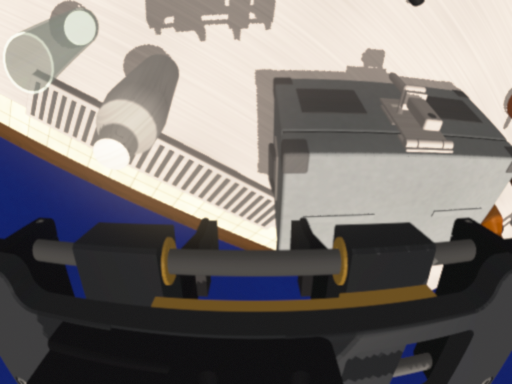

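View pics/w_top.png

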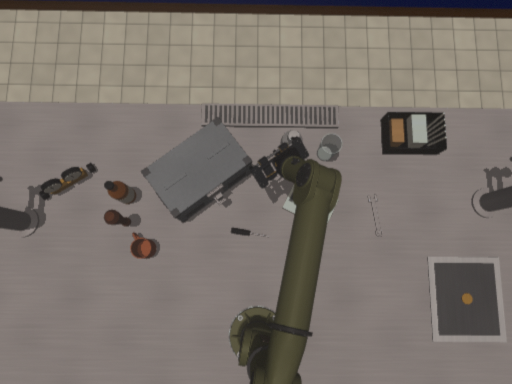

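Run:
```python
from h import *
im=cv2.imread("pics/w_wrist.png"); cv2.imwrite("pics/w_w2.png",cv2.resize(im[60:170,370:480],None,fx=5.4,fy=5.4,interpolation=cv2.INTER_CUBIC))
ps=np.load("pics/w_wrist_pose.npy"); c=lambda v:(v-[370,60])*5.4+2.2
o=STAPLE+RC@[.003,0,0]
print("tip",c(wproj(ps,o-[0,0,.08])),"handle top",c(wproj(ps,o+[0,0,.062])))
for sx in(-.008,.008):
  for sy in (.013,-.013): print("handle top corner",c(wproj(ps,o+RC@[sx,sy,.062])))
for sx in(-.013,.013):
  for sy in (.016,-.016): print("shoulder",c(wproj(ps,o+RC@[sx,sy,.006])))
print("staple outer",[c(wproj(ps,ch(-.159,y,.1195))) for y in(.0175,-.0175)])
```

```text
tip [111.3516  79.3716] handle top [337.4073 356.4004]
handle top corner [394.8292 330.0702]
handle top corner [300.1317 322.238 ]
handle top corner [372.2672 389.0533]
handle top corner [278.8475 383.1451]
shoulder [304.2055 187.0161]
shoulder [193.8262 175.5276]
shoulder [276.416 276.459]
shoulder [168.5114 267.9939]
staple outer [array([308.3752, 142.3278]), array([187.505 , 128.4685])]
```

View pics/w_w2.png

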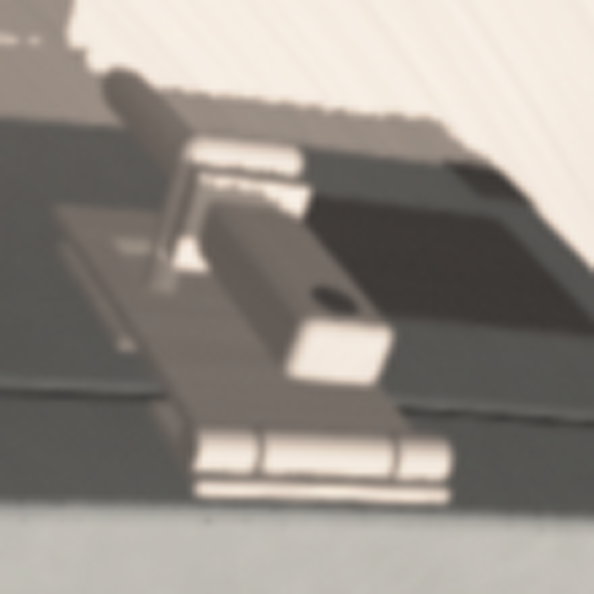

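Run:
```python
from cell import ticket
print(ticket.sign_off())
```

```text
the job is handed in; nothing more can be done
None
```

The hasp is closed, the pin is standing in the staple with its shoulder down, and the job is handed in at about 26.5 s of the 67 s allowed.

**What I did**
- **Hasp:** I swung the strap down with closed fingertips until it stopped against the chest at about 35 N, then looked again. It lay flat, with the staple through its slot.
- **Pin:** I gripped it by the handle with the tool tilted, turned it upright and lined it up over the loop with the wrist camera. I lowered it until the force rose to about 5 N, opened the fingers and backed the arm clear.

**Last checks**
- **Pin position:** in the last wrist picture the handle top is within about 1 to 1.5 mm of where a seated, upright pin should be, aimed 3 mm towards the chest from the staple centre. The tip was about 2 mm off that prediction, and I left it, as the camera calibration is only good to about 2 mm.
- **Released:** the fingers were open to 43 mm around the 26 mm handle before I withdrew. The tool force at the end was near zero.
- **Bystanders:** they looked unmoved by eye in the top view, though the arm hid part of the shaker there and covered some of the board. I did not measure their shifts.

**What did not go to plan**
- While tilting for the hasp push, one joint reached its range limit and the tool drifted about 12 mm sideways. I tilted back and recentred before finishing the push.
- The first pin heading, 69.8° from the side and top views, was about 4° off. I used the closer wrist measurement of 65.9° for the grasp.

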